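# Free a locked cup rinser with the release pin and peg its cups out to dry

### The job

The cup rinser has stopped with its carriage locked. Take the release pin from its stand, hold the red button at the bottom of the recess down with it and, keeping it down, push the carriage all the way out with the pin; then set every cup that is in it upside down over a peg of its own on the drying rack, put the pin back upright in its stand and push the empty carriage fully home until its latch snaps in. Leave the dropper bottle, the specimen cup and the timer that stand near the work where they are.

Things in the scene. Friction and masses are not known exactly. Their poses are not given: they have to be found in the camera images.
- rinser: white housing of the cup rinser, fixed: 272 mm wide (y), 135 mm deep (x), 108 mm tall, clear window in its roof. Origin at the foot of the middle of its front face; z up, x level into the housing, y along the row of cups.
- carriage (a joint): how far the cup carriage is out, m: 0 home, 0.10 out at its stop. It slides level along minus x of the rinser, friction about 1.5 N, and stays where left. While the button is up a latch tooth holds it within about 1 mm of home. Pushed home again, the tooth ducks under its strike bar (a few newtons more) and snaps up in the last 2 mm, the button untouched.
- release (a joint): the red release button's travel, in m: 0 up, 0.007 fully down; spring, about 1.7 N to start and 4.4 N at the bottom. The latch is free from about 0.004 on; let go, the button springs up.
- recess_mouth (a point): centre of the mouth of the release recess, in the top of the grey latch block that stands out 42 mm from the middle of the carriage's front panel (moves with it; axes as rinser). A vertical round hole, 14 mm across, 24 mm deep, 22 mm behind the block's front face and, when home, 30 mm ahead of the housing's front. The block's top is 48 mm above the worktop.
- release_top (a point): centre of the top of the red release button (12.4 mm across), 8 mm below the mouth of the recess when up, 15 mm below when fully down; too deep and narrow for fingers
- block_front (a point): centre of the upright front face of the latch block (70 mm wide, from 10 to 48 mm above the worktop), where the carriage can be pushed home; axes as rinser
- pin_grip (a point): middle of the orange round handle (15 mm across, 50 mm long) of the release pin, 60 g. z runs up along the pin. The tip is 102 mm below this point: a round steel shaft 6 mm across for 72 mm, then a dark collar 21 mm across and 5 mm thick (30 to 25 mm below this point), then the handle.
- stand_bore (a point): centre of the mouth of the bore in the aluminium pin stand, a fixed block 56 x 56 mm, 80 mm tall; bore 13 mm across, 74 mm deep. The pin stands in it with its collar on the block's top, its pin_grip 30 mm above this point.
- rack: black drying rack with three blue pegs, loose, 104 x 254 mm, about 1.2 kg; origin at the centre of its underside, z up, y along the row of pegs. Its floor, on which the rim of an inverted cup comes to rest, is 12 mm above the worktop, its edge 18 mm.
- peg1 (a point): round tip of the peg at y = -80 mm of the rack: an upright peg 14 mm across, tip 57 mm above the rack's underside, 45 mm above its floor
- peg2 (a point): round tip of the peg at y = 0 mm of the rack: an upright peg 14 mm across, tip 57 mm above the rack's underside, 45 mm above its floor
- peg3 (a point): round tip of the peg at y = 80 mm of the rack: an upright peg 14 mm across, tip 57 mm above the rack's underside, 45 mm above its floor
- cup1_mid (a point): middle of the white sample cup (blue rim) in the carriage place at y = -80 mm (None throughout if that place is empty): 40 mm across, 52 mm long, wall 3 mm, bottom 4 mm, 35 g; z along its axis toward the mouth. It starts mouth down at 45 degrees on a slope, bottom up and to the carriage front, mouth pointing into the housing; 10 mm ribs flank the 18 mm next to its mouth.
- cup1_mouth (a point): centre of the mouth of the same cup, 26 mm from cup1_mid along z
- cup2_mid (a point): middle of the white sample cup (blue rim) in the carriage place at y = 0 mm (None throughout if that place is empty): 40 mm across, 52 mm long, wall 3 mm, bottom 4 mm, 35 g; z along its axis toward the mouth. It starts mouth down at 45 degrees on a slope, bottom up and to the carriage front, mouth pointing into the housing; 10 mm ribs flank the 18 mm next to its mouth.
- cup2_mouth (a point): centre of the mouth of the same cup, 26 mm from cup2_mid along z
- cup3_mid (a point): middle of the white sample cup (blue rim) in the carriage place at y = 80 mm (None throughout if that place is empty): 40 mm across, 52 mm long, wall 3 mm, bottom 4 mm, 35 g; z along its axis toward the mouth. It starts mouth down at 45 degrees on a slope, bottom up and to the carriage front, mouth pointing into the housing; 10 mm ribs flank the 18 mm next to its mouth.
- cup3_mouth (a point): centre of the mouth of the same cup, 26 mm from cup3_mid along z
- dropper: a small reagent dropper bottle with a yellow cap, 25 mm across and 71 mm tall; a bystander, origin at the centre of its underside
- specimen: a specimen cup with a yellow screw lid, 52 mm across and 62 mm tall, the one nearest the drying rack; a bystander, origin at the centre of its underside
- timer: a white count-down timer lying flat, 70 x 66 x 19 mm, near the edge of the worktop; a bystander, origin at the centre of its underside
Mind the look-alikes: they are no part of the job. There is more than one size of the part that bears pin_grip; the job needs the smallest.

How it is judged (in metres and radians):
On the way, in this order (a step that is already met when the one before it is completed fails the run):
1. the pin holds the release button down, the carriage still home (value of joint release above 0.0045 m and contact force between pin and release above 0.5 N and value of joint carriage below 0.01 m), for 0.1 s.
2. the carriage is all the way out and the pin still holds the button down (value of joint release above 0.0045 m and contact force between pin and release above 0.5 N and value of joint carriage above 0.094 m), for 0.1 s.
At the end, for the whole second after the job is handed in: Every cup present rests upside down (within 0.19 rad) over a peg, rim within 8 mm of the rack floor, axis within 14 mm of the peg; pin upright (0.12 rad) in its stand, within 8 mm of the bore axis and 6 mm of seated; carriage within 3 mm of home and its button up; all at rest (angle between each of cup1_mid, cup2_mid, cup3_mid's own z axis and vertical above 2.95 rad and z of cup1_mouth in the frame of rack between 0.005 and 0.02 m and linear speed of each of cup1, cup2, cup3, pin below 0.02 m/s and (horizontal distance between cup1_mid and peg1 below 0.014 m or horizontal distance between cup1_mid and peg2 below 0.014 m or horizontal distance between cup1_mid and peg3 below 0.014 m) and z of cup2_mouth in the frame of rack between 0.005 and 0.02 m and (horizontal distance between cup2_mid and peg1 below 0.014 m or horizontal distance between cup2_mid and peg2 below 0.014 m or horizontal distance between cup2_mid and peg3 below 0.014 m) and z of cup3_mouth in the frame of rack between 0.005 and 0.02 m and (horizontal distance between cup3_mid and peg1 below 0.014 m or horizontal distance between cup3_mid and peg2 below 0.014 m or horizontal distance between cup3_mid and peg3 below 0.014 m) and value of joint carriage below 0.003 m and value of joint release below 0.0015 m and horizontal distance between pin_grip and stand_bore below 0.008 m and angle between pin_grip's own z axis and vertical below 0.12 rad and height (world z) of pin_grip below 0.116 m); the robot touches nothing.
It fails at once if the dropper bottle is pushed away (by more than 30 mm) (distance of dropper from where it was at the start of the episode above 0.03 m).
It fails at once if the specimen cup is pushed away (by more than 30 mm) (distance of specimen from where it was at the start of the episode above 0.03 m).
It fails at once if the timer is pushed away (by more than 30 mm) (distance of timer from where it was at the start of the episode above 0.03 m).
Of cup1, cup2, cup3 only 2 to 3 are there at a start; the rules pass over those that are not, and their reading is None.
At some moment in a run one of rack may be knocked a few centimetres aside while the robot is not near it.
It also fails if it takes over 208 s, if anything falls off the work surface, if the arm or the gripper's body presses on something with over 40 N, if the wrist force passes 120 N, or if a joint passes its speed limit or range.

### The arm

A 6-joint arm with a two-finger parallel gripper is mounted at the origin on a cart in front of the work surface, level with it; the furniture and walls round the work are solid. World frame = base frame: x ahead of the robot, y to its left, z up, the work surface at z = 0. Lengths are in m, angles in degrees, forces in N, time in s.
With the tool pointing down it reaches from about 0.25 to 0.725 m from the base axis. Payload 9.7 kg.
Tool frame: the origin (TCP) lies midway between the tips of the shut fingers; the grasp point (between the pads) lies 19 mm behind it; z points along the fingers, y is the line along which they close (so a half turn about z gives the same grasp; the last joint's range is limited). The gripper opens to 85 mm and grips with 20 to 120 N. Pads are 22 mm wide; open, the fingers measure 114 mm over their backs; the gripper's body (76 mm by 85 mm) begins 54 mm behind the grasp point. The pads swing forward as they close: fully open they stand 13 mm farther back than shut.
Start: joints at [-77.063, 4.979, 10.078, 95.1, 0, 90], TCP at [0.123, -0.536, 0.231] pointing down, gripper open.
Joint ranges: [-179.16, 179.16], [-48.56, 103.87], [-65.8, 70.77], [-126.05, 130.52], [-82.76, 87.17], [-180, 180]. Speed limits (degrees/s): [127.2, 127.2, 147.25, 180, 180, 180].

### API

Orientations are given as [roll, pitch, yaw] about the fixed x, y, z axes, in that order (R = Rz(yaw) Ry(pitch) Rx(roll)).
In Python, from workcell import bot gives the robot as it stands.
- The arm moves only by the shell command python3 -m crank 'ROWS' [FORCE]. ROWS is JSON, a list of rows, each an object with "gripper": the finger opening in mm, from 0 to 85.4; "travel": the shift along the tool's x, y, z in mm, a list of three; "twist": the turn, a rotation vector about the tool's x, y, z in rad, a list of three. In form: [{"gripper": gripper, "travel": [tx, ty, tz], "twist": [rx, ry, rz]}, ...]. A call has 1 to 12 rows; each row shifts and turns the commanded pose from where the row before left it, along the tool's axes as they then stand; what a row does not reach is not made up. A row lasts 1/8 s, in which the tool goes at most 62.5 mm and 10.7 degrees, less where a joint would pass 70% of its speed; a pose out of reach is approached as far as the arm can. A call is refused whole if a number of a shift passes 62.5 or a number of a turn 0.188, either way. A call with a gripper value outside its range is refused whole. The fingers move at their own pace and stop on an object; FORCE is the grip in N (left out, the last holds). Time passes only in rows, so rows that do not move let the fingers close. It gives the time, the measured TCP pose, the force, the opening and the grip force at its end, in the units of the state.
- bot.get_obs(): the state, without advancing time (a new reading comes with each control period).
- bot.camera(name): name is "scene" or "side" or "wrist"; returns the picture (480x640x3 uint8, red, green, blue); there is no depth.
- bot.calibration(name): a dict with "vfov" (degrees; the focal length in pixels is half the picture's height over the tangent of half this angle, whatever the lens; pixels are square), "cx", "cy" (the principal point, pixels), "camera_from_world" (4x4, takes a point from world to camera coordinates). Camera axes: x right, y down, z forward; pixel columns grow to the right and rows downward; lengths in m; the calibration is good to about 2 mm. The wrist camera is an equidistant fisheye: a pixel r from the principal point sees the ray r / f radians off the axis. A picture is of the moment at which its call begins: read the wrist's pose just before it. calibration takes no time and is no camera call; for the wrist camera it gives the pose at the moment of the call.
- bot.job_done(): hands the job in; it is judged then, once.
The state is a dict: "time": time; "q": joint angles; "qd": joint speeds; "joint_efforts": joint torques, N m; "ee_pos": TCP position; "tcp_rot": TCP orientation; "wrist_force": force on the tool from outside, world axes, zero at the start; "torque": the same for the moment, N m; "opening": finger opening in m; "grasp_force": force on a finger pad.
Only numpy, scipy, OpenCV 4.12 (cv2) and the standard library are available. Lean on these libraries where they do the work, as an engineer would, in place of code of your own. Each camera call takes 0.05 s, during which the arm holds its last target. There are 200 camera calls.

## Working session

There is one attempt and no reset: what is moved stays moved. The work goes in short steps, Python scripts to look and compute and a shell command to move; the robot and the scene stay as the last step left them, time stands still between calls to the robot, and variables do not carry over. Pictures are saved under pics/ and viewed, at most 14 in all, crops included, and the job is handed in when it is done.

```bash
ls; mkdir -p pics; python3 - <<'E'
from workcell import bot
import cv2,numpy as np
o=bot.get_obs();print({k:np.round(v,3) for k,v in o.items()})
for n in("scene","side","wrist"):
    im=bot.camera(n);cv2.imwrite(f"pics/{n}0.png",im[:,:,::-1])
    c=bot.calibration(n);print(n,c["vfov"],c["cx"],c["cy"],np.round(c["camera_from_world"],4).tolist())
E
```

```text
pics
{'time': np.float64(0.0), 'q': array([-7.7063e+01,  5.0130e+00,  1.0034e+01,  9.5101e+01, -1.0000e-03,
        9.0002e+01]), 'qd': array([-0.124, -0.163, -0.031,  0.001,  0.052,  0.114]), 'joint_efforts': array([ 2.000e-03, -5.204e+01,  4.648e+01,  1.700e-02,  0.000e+00,
       -0.000e+00]), 'ee_pos': array([ 0.123, -0.536,  0.231]), 'tcp_rot': array([-1.7992e+02,  1.0000e-03,  1.2935e+01]), 'wrist_force': array([ 0.578, -0.164,  0.187]), 'torque': array([-0.031, -0.019,  0.017]), 'grasp_force': np.float64(0.0), 'opening': np.float64(0.085)}
scene 54.93138332246464 320.89418276252184 244.54954517308164 [[0.9123, -0.4093, -0.0125, -0.521], [-0.2339, -0.4957, -0.8364, 0.1992], [0.3362, 0.766, -0.548, 0.891], [0.0, 0.0, 0.0, 1.0]]
side 49.883799290303536 321.89931039090567 237.01913326600314 [[0.9663, -0.2573, -0.0039, -0.5663], [-0.0947, -0.3412, -0.9352, 0.1279], [0.2393, 0.9041, -0.3541, 1.0624], [0.0, 0.0, 0.0, 1.0]]
wrist 65.70646984690485 318.04100348417757 239.05282050077156 [[0.2243, -0.9745, -0.0012, -0.5489], [-0.9304, -0.2145, 0.2974, -0.0393], [-0.29, -0.0656, -0.9548, 0.3791], [0.0, 0.0, 0.0, 1.0]]
```

View pics/scene0.png

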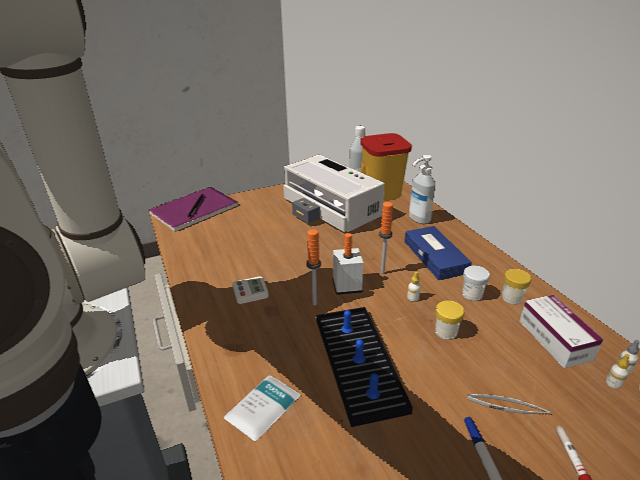

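View pics/side0.png

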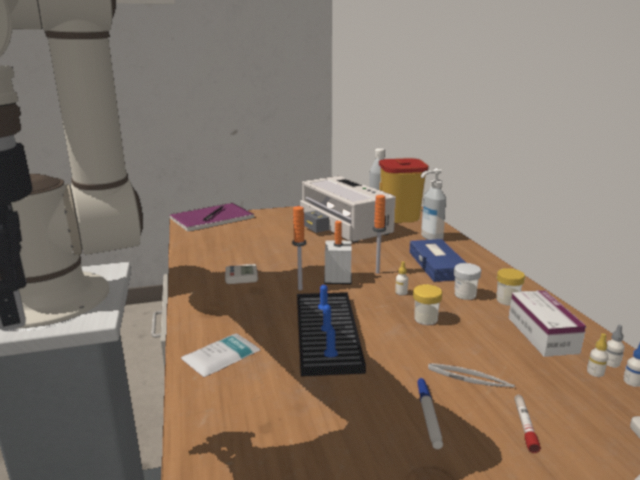

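Scene view: three orange-handled pins, at (313,265) loose and tall, (386,235) loose and tall, and (347,262) short, in the aluminium stand. The one in the stand fits (smallest, seated in the bore). The rinser is at (335,190) with its latch block at (305,210), the rack at (362,365), the timer at (250,290), the dropper at (414,288) and the specimen at (449,320). I'll confirm with a crop.

```bash
cat > h.py <<'E'
import numpy as np,cv2
from workcell import bot
class Cam:
    def __init__(s,n):
        c=bot.calibration(n);s.n=n;s.T=np.array(c["camera_from_world"]);s.cx,s.cy=c["cx"],c["cy"]
        s.f=240/np.tan(np.radians(c["vfov"]/2));s.R=s.T[:3,:3];s.o=-s.R.T@s.T[:3,3]
    def ray(s,p):
        d=np.array([p[0]-s.cx,p[1]-s.cy])
        if s.n=="wrist":
            r=np.hypot(*d);a=r/s.f;v=np.array([*(d/max(r,1e-9)*np.sin(a)),np.cos(a)])
        else: v=np.array([*(d/s.f),1])
        v=s.R.T@v;return v/np.linalg.norm(v)
    def plane(s,p,z):
        v=s.ray(p);return s.o+v*(z-s.o[2])/v[2]
    def px(s,P):
        v=s.R@np.array(P)+s.T[:3,3]
        if s.n=="wrist":
            r=np.hypot(v[0],v[1]);a=np.arctan2(r,v[2]);return np.array([s.cx,s.cy])+v[:2]/max(r,1e-9)*a*s.f
        return np.array([s.cx,s.cy])+s.f*v[:2]/v[2]
def tri(rs):
    A=sum(np.eye(3)-np.outer(v,v) for o,v in rs);b=sum((np.eye(3)-np.outer(v,v))@o for o,v in rs)
    return np.linalg.solve(A,b)
def snap(n,fn=None):
    c=Cam(n);im=bot.camera(n)[:,:,::-1].copy()
    if fn: cv2.imwrite("pics/"+fn,im)
    return c,im
def blobs(im,lo,hi,amin=20):
    m=cv2.inRange(cv2.cvtColor(im,cv2.COLOR_BGR2HSV),np.array(lo),np.array(hi))
    n,l,s,c=cv2.connectedComponentsWithStats(m)
    return [(np.round(c[i],1).tolist(),s[i].tolist()) for i in range(1,n) if s[i][4]>=amin],m
E
python3 - <<'E'
from h import *
S=Cam("scene");D=Cam("side")
a=cv2.imread("pics/scene0.png");b=cv2.imread("pics/side0.png")
c1=cv2.resize(a[140:300,270:410],None,fx=2.8,fy=2.8,interpolation=2);c2=cv2.resize(b[170:300,280:400],None,fx=2.9,fy=2.9,interpolation=2)
H=max(c1.shape[0],c2.shape[0]);o=np.zeros((H,c1.shape[1]+c2.shape[1],3),np.uint8);o[:c1.shape[0],:c1.shape[1]]=c1;o[:c2.shape[0],c1.shape[1]:]=c2
print(o.shape);cv2.imwrite("pics/crop1.png",o)
for n,i in(("s",a),("d",b)):
    print(n,"orange",blobs(i,(3,180,120),(14,255,255))[0]);print(n,"blue",blobs(i,(105,170,60),(125,255,255),40)[0])
pts={"timer":((250,290),(241,273),.019),"drop":((414,300),(402,292),0),"spec":((449,335),(427,320),0),"standtop":((347,254),(338,246),.08)}
for k,(p,q,z) in pts.items(): print(k,S.plane(p,z).round(3),D.plane(q,z).round(3))
for p in[(317,315),(362,308),(411,408),(350,422)]: print("rack corner",S.plane(p,.018).round(3))
for p in [(285,160),(332,155),(383,187),(346,197)]: print('housing top',S.plane(p,.108).round(3))
E
```

```text
(448, 740, 3)
s orange [([386.0, 217.5], [381, 202, 12, 33, 262]), ([312.2, 244.8], [308, 229, 11, 35, 251]), ([347.3, 242.9], [344, 233, 8, 23, 120])]
s blue [([346.7, 322.3], [341, 310, 12, 23, 178]), ([358.9, 351.9], [353, 339, 12, 24, 188]), ([373.0, 387.1], [366, 374, 14, 25, 225]), ([471.8, 427.8], [465, 417, 17, 22, 159])]
d orange []
d blue [([323.5, 301.2], [319, 287, 10, 27, 93])]
timer [ 0.396 -0.016  0.019] [ 0.397 -0.019  0.019]
drop [ 0.713 -0.176  0.   ] [ 0.717 -0.163 -0.   ]
spec [ 0.715 -0.294  0.   ] [ 0.716 -0.284  0.   ]
standtop [ 0.607 -0.061  0.08 ] [ 0.604 -0.069  0.08 ]
rack corner [ 0.496 -0.15   0.018]
rack corner [ 0.588 -0.169  0.018]
rack corner [ 0.544 -0.417  0.018]
rack corner [ 0.442 -0.399  0.018]
housing top [0.645 0.422 0.108]
housing top [0.787 0.396 0.108]
housing top [0.815 0.14  0.108]
housing top [0.701 0.132 0.108]
```

View pics/crop1.png

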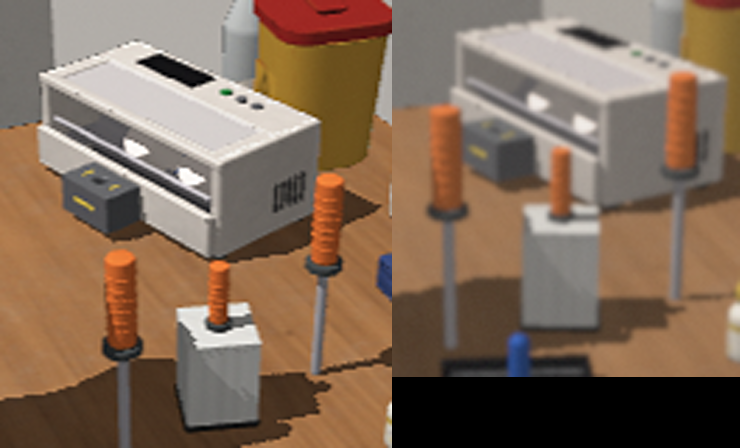

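```bash
python3 -m crank '[{"gripper":85,"travel":[0,0,-30],"twist":[0,0,0]},{"gripper":85,"travel":[40,-41,-10],"twist":[0,0,0]},{"gripper":85,"travel":[40,-41,-10],"twist":[0,0,0]},{"gripper":85,"travel":[40,-41,-10],"twist":[0,0,0]},{"gripper":85,"travel":[40,-41,-10],"twist":[0,0,0]},{"gripper":85,"travel":[40,-41,-10],"twist":[0,0,0]},{"gripper":85,"travel":[40,-41,-10],"twist":[0,0,0]},{"gripper":85,"travel":[40,-41,-10],"twist":[0,0,0]},{"gripper":85,"travel":[40,-41,-10],"twist":[0,0,0]},{"gripper":85,"travel":[40,-41,-10],"twist":[0,0,0]},{"gripper":85,"travel":[40,-41,-10],"twist":[0,0,0]},{"gripper":85,"travel":[0,0,0],"twist":[0,0,0]}]'
python3 - <<'E'
from h import *
o=bot.get_obs();print(o["q"].round(1),o["ee_pos"].round(3),o["tcp_rot"].round(1),o["time"])
c,im=snap("wrist","w1.png")
S=Cam("scene");print("tall pins",S.plane((314,305),0).round(3),S.plane((383,275),0).round(3))
E
```

```text
time: 1.65
ee_pos: [0.4226, -0.0439, 0.361]
tcp_rot: [-180.0, 0.0, 13.3]
wrist_force: [0.3, -0.2, -0.5]
opening: 0.085
grasp_force: 0.0
[ -6.   -6.7  13.5 110.2   0.  160.8] [ 0.423 -0.044  0.361] [-180.     0.    13.3] 1.65
tall pins [ 0.51  -0.099  0.   ] [ 0.698 -0.07   0.   ]
```

View pics/w1.png

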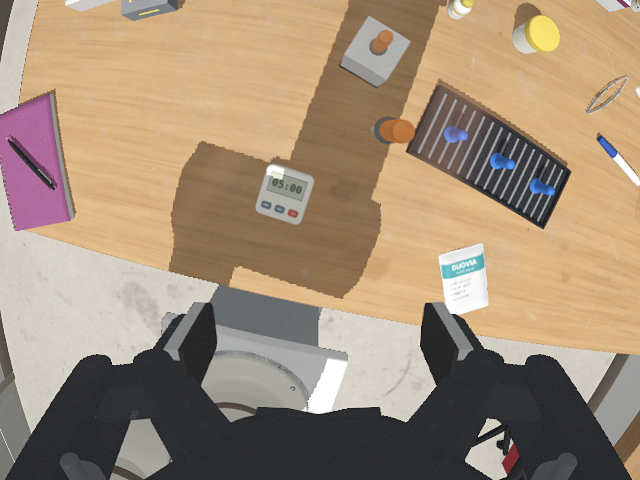

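The wrist view shows the stand with the short pin at (382,38), a tall pin at (400,131), pegs at (455,134), (503,161) and (543,187), the timer at (287,193) and the latch block at (150,8). Next come numbers, and then a second wrist view nearer the rinser.

```bash
python3 - <<'E'
from h import *
W=Cam("wrist");S=Cam("scene");w=cv2.imread("pics/w1.png")
print("blue",blobs(w,(105,150,60),(125,255,255),40)[0]);print("orange",blobs(w,(3,150,100),(14,255,255))[0])
for p in[(455,134),(503,161),(543,187)]: print("peg",W.plane((p[0],p[1]),.05).round(4))
# rack corners on z=.018
for p in[(438,83),(570,172),(545,228),(407,150)]: print("rackc",W.plane(p,.018).round(4))
for p in[(368,16),(411,43),(378,70),(341,67)]: print("stand",W.plane(p,.08).round(4))
print("timer",W.plane((286,193),.019).round(3),"spec",W.plane((540,36),.06).round(3))
# tall pins heights: top pix in scene with xy known
for xy,p in(((.51,-.099),(313,230)),((.698,-.07),(387,202))):
    print("tall z",[ (z,S.px([*xy,z]).round(0).tolist()) for z in(.14,.17,.2,.23)],p)
E
python3 -m crank '[{"gripper":85,"travel":[0,0,0],"twist":[0,0,-0.185]},{"gripper":85,"travel":[0,0,0],"twist":[0,0,-0.185]},{"gripper":85,"travel":[0,0,0],"twist":[0,0,-0.185]},{"gripper":85,"travel":[0,0,0],"twist":[0,0,-0.185]},{"gripper":85,"travel":[55,0,0],"twist":[0,0,0]},{"gripper":85,"travel":[55,0,0],"twist":[0,0,0]},{"gripper":85,"travel":[55,0,0],"twist":[0,0,0]},{"gripper":85,"travel":[0,0,0],"twist":[0,0,0]}]'
python3 - <<'E'
from h import *
o=bot.get_obs();print(o["q"].round(1),o["ee_pos"].round(3),o["tcp_rot"].round(1),o["time"])
snap("wrist","w2.png")
E
```

```text
blue [([607.1, 146.7], [598, 136, 19, 21, 162]), ([500.9, 161.5], [490, 153, 25, 16, 279]), ([540.8, 187.3], [529, 178, 26, 18, 272])]
orange [([389.6, 37.7], [387, 31, 6, 13, 29]), ([397.2, 130.6], [380, 119, 35, 24, 665])]
peg [ 0.5314 -0.1959  0.05  ]
peg [ 0.5183 -0.273   0.05  ]
peg [ 0.5036 -0.3491  0.05  ]
rackc [ 0.5938 -0.1669  0.018 ]
rackc [ 0.5417 -0.4155  0.018 ]
rackc [ 0.4454 -0.4006  0.018 ]
rackc [ 0.4942 -0.1482  0.018 ]
stand [ 0.6357 -0.0524  0.08  ]
stand [ 0.618  -0.1073  0.08  ]
stand [ 0.5752 -0.0778  0.08  ]
stand [ 0.5678 -0.0367  0.08  ]
timer [ 0.4   -0.006  0.019] spec [ 0.702 -0.281  0.06 ]
tall z [(0.14, [312.0, 251.0]), (0.17, [312.0, 238.0]), (0.2, [312.0, 224.0]), (0.23, [311.0, 211.0])] (313, 230)
tall z [(0.14, [387.0, 223.0]), (0.17, [388.0, 211.0]), (0.2, [389.0, 198.0]), (0.23, [390.0, 185.0])] (387, 202)
time: 2.7
ee_pos: [0.5163, 0.0897, 0.3592]
tcp_rot: [-179.9, 0.1, 55.4]
wrist_force: [0.1, -1.2, 0.0]
opening: 0.0851
grasp_force: 0.0
[  9.9   6.9  26.9 110.2   0.  134.4] [0.516 0.09  0.359] [-1.799e+02  1.000e-01  5.540e+01] 2.7
```

View pics/w2.png

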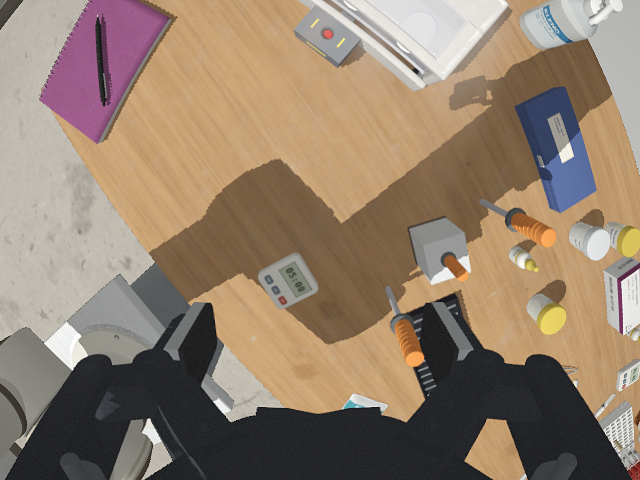

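The wrist view shows the red button at (328,34) in the latch block, the stand at (440,250), the short pin's handle top near (462,272), and the tall pins at (405,340) and (530,228). A cup shows through the window at (420,18).

```bash
python3 - <<'E'
from h import *
W=Cam("wrist");w=cv2.imread("pics/w2.png")
r,_=blobs(w,(0,120,100),(6,255,255),10);r2,_=blobs(w,(172,120,100),(180,255,255),10);print(r,r2)
y,_=blobs(w,(22,120,120),(32,255,255),10);print("yel",y)
print("orange",blobs(w,(5,150,100),(14,255,255))[0])
a=cv2.resize(w[0:100,260:520],None,fx=3,fy=3,interpolation=2);b=cv2.resize(w[200:300,390:560],None,fx=3,fy=3,interpolation=2)
o=np.zeros((600,780,3),np.uint8);o[:300]=a;o[300:,:510]=b;cv2.imwrite("pics/crop2.png",o)
E
```

```text
[([327.8, 33.8], [324, 30, 9, 9, 57]), ([282.4, 300.1], [279, 297, 8, 8, 34]), ([634.8, 472.0], [628, 463, 12, 17, 123])] []
yel [([340.9, 41.8], [337, 39, 8, 8, 11]), ([628.2, 241.0], [617, 226, 23, 31, 577]), ([530.8, 265.2], [525, 259, 14, 13, 119]), ([551.1, 318.4], [537, 303, 29, 32, 707]), ([631.8, 332.1], [630, 329, 6, 9, 15]), ([638.5, 339.2], [637, 336, 3, 7, 12])]
orange [([529.4, 226.5], [511, 213, 44, 33, 618]), ([454.3, 266.2], [444, 256, 23, 23, 258]), ([407.1, 337.9], [395, 320, 30, 41, 621])]
```

View pics/crop2.png

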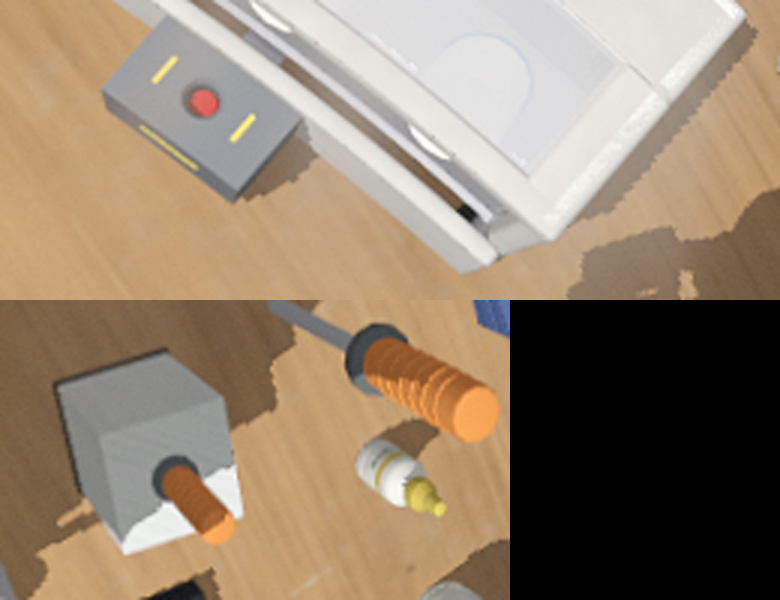

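```bash
python3 - <<'E'
from h import *
W=Cam("wrist")
f=lambda x,y:(260+x/3,y/3)
g=lambda x,y:(390+x/3,200+(y-300)/3)
P=lambda p,z:W.plane(p,z)[:2]
m1,m2=P(f(165,70),.048),P(f(243,128),.048);d=m1-m2;print("marks",m1,m2,"ang y",np.degrees(np.arctan2(d[1],d[0]))-90,np.linalg.norm(d))
a,b=P(f(103,93),.048),P(f(235,187),.048);d=a-b;print("front",a,b,np.degrees(np.arctan2(d[1],d[0]))-90,np.linalg.norm(d),(a+b)/2)
print("mouth",P(f(201,98),.048),"btn",P((327.8,33.8),.040))
a,b=P(f(125,0),.05),P(f(497,258),.05);d=a-b;print("panel",np.degrees(np.arctan2(d[1],d[0]))-90)
a,b=P(f(745,12),.108),P(f(553,235),.108);d=a-b;print("side",a,b,np.degrees(np.arctan2(d[1],d[0])),np.linalg.norm(d))
c=[P(g(*q),.08) for q in((100,435),(222,397),(243,515),(125,555))];print("stand",np.round(c,4).tolist(),np.mean(c,0))
print("handle top",P(g(218,527),.135),"collar",P(g(175,478),.085))
print(W.o)
E
```

```text
marks [0.62787283 0.26030584] [0.63935761 0.22212697] ang y 16.74209124101661 0.03986886410089235
front [0.60194556 0.26639756] [0.62243545 0.20331117] 17.99332783231081 0.06633044509056293 [0.6121905  0.23485436]
mouth [0.6327773  0.24209108] btn [0.63404261 0.24190452]
panel 20.453686967089126
side [0.82803035 0.15908596] [0.7022736  0.12233818] 16.289058452196496 0.1310158746620265
stand [[0.5847, -0.0366], [0.6374, -0.0529], [0.6213, -0.1066], [0.5677, -0.0908]] [ 0.60275188 -0.07172767]
handle top [ 0.60236474 -0.07123448] collar [ 0.60236201 -0.06982502]
[0.55828309 0.15155611 0.50213891]
```

```bash
python3 -m crank '[{"gripper":85,"travel":[-28,54,0],"twist":[0,0,0]},{"gripper":85,"travel":[-28,54,0],"twist":[0,0,0]},{"gripper":85,"travel":[-27.5,54,0],"twist":[0,0,0]},{"gripper":85,"travel":[0,0,50],"twist":[0,0,0]},{"gripper":85,"travel":[0,0,50],"twist":[0,0,0]},{"gripper":60,"travel":[0,0,49],"twist":[0,0,0]},{"gripper":60,"travel":[0,0,0],"twist":[0,0,0]}]'
python3 - <<'E'
from h import *
o=bot.get_obs();print(o["q"].round(1),o["ee_pos"].round(4),o["tcp_rot"].round(1))
W,w=snap("wrist","w3.png")
print("orange",blobs(w,(5,150,100),(14,255,255))[0])
print("expected px of handle top", W.px([.6024,-.0712,.135]),W.px([.6024,-.0712,.085]))
E
```

```text
time: 3.62
ee_pos: [0.5977, -0.0737, 0.209]
tcp_rot: [-179.7, 0.2, 55.2]
wrist_force: [-0.1, -0.8, -0.1]
opening: 0.0599
grasp_force: 0.0
[ -7.   12.3  15.8  93.9  -0.  117.8] [ 0.5977 -0.0737  0.209 ] [-179.7    0.2   55.2]
orange [([463.9, 148.9], [426, 128, 74, 46, 2574]), ([323.3, 231.3], [312, 212, 23, 39, 737]), ([246.6, 355.0], [235, 318, 23, 76, 570])]
expected px of handle top [324.06202975 244.95535612] [323.44702654 223.65341703]
```

View pics/w3.png

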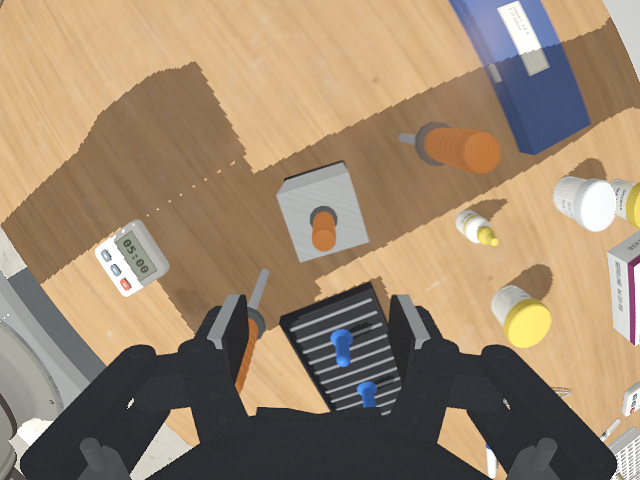

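Wrist view: handle cap at about (323.5,239.5), collar at (323,217), and stand top at (325,215).

```bash
python3 - <<'E'
from h import *
o=bot.get_obs();print(o["ee_pos"].round(4))
W,w=snap("wrist")
b,m=blobs(w,(5,150,100),(14,255,255));b=min(b,key=lambda q:abs(q[0][0]-323)+abs(q[0][1]-231));print(b)
x,y,ww,hh,_=b[1];p=(x+ww/2-.5,y+hh-ww/2-.5);P=W.plane(p,.135)
print(p,P.round(4),"collar",W.plane((323,217),.085).round(4))
v,_=blobs(w,(0,0,140),(180,30,235),1500);print(v)
yaw=np.radians(o["tcp_rot"][2]);d=(P-o["ee_pos"])[:2];print("tool dx,dy",1e3*(d@[np.cos(yaw),np.sin(yaw)]),1e3*(d@[np.sin(yaw),-np.cos(yaw)]))
E
```

```text
[ 0.5992 -0.0735  0.2127]
([320.9, 231.3], [310, 212, 22, 39, 703])
(320.5, 239.5) [ 0.6038 -0.0679  0.135 ] collar [ 0.6067 -0.0675  0.085 ]
[([625.6, 30.2], [597, 0, 43, 94, 1910]), ([319.1, 209.7], [275, 164, 91, 98, 4927]), ([581.9, 195.7], [549, 177, 84, 54, 1673]), ([141.1, 252.3], [109, 220, 60, 68, 1795]), ([30.1, 354.3], [0, 226, 90, 204, 8012]), ([618.4, 279.9], [603, 231, 37, 109, 1920]), ([159.5, 453.1], [130, 424, 62, 56, 1565])]
tool dx,dy 7.232998005622143 0.573529613622024
```

```bash
python3 -m crank '[{"gripper":60,"travel":[7,0.5,30],"twist":[0,0,0]},{"gripper":60,"travel":[0,0,30],"twist":[0,0,0]},{"gripper":60,"travel":[0,0,30],"twist":[0,0,0]},{"gripper":60,"travel":[0,0,27],"twist":[0,0,0]},{"gripper":60,"travel":[0,0,0],"twist":[0,0,0]},{"gripper":0,"travel":[0,0,0],"twist":[0,0,0]},{"gripper":0,"travel":[0,0,0],"twist":[0,0,0]},{"gripper":0,"travel":[0,0,0],"twist":[0,0,0]},{"gripper":0,"travel":[0,0,0],"twist":[0,0,0]},{"gripper":0,"travel":[0,0,0],"twist":[0,0,0]}]' 60
python3 - <<'E'
from h import *
o=bot.get_obs();print(o["ee_pos"].round(4),o["tcp_rot"].round(2))
E
```

```text
time: 4.97
ee_pos: [0.606, -0.0666, 0.0972]
tcp_rot: [179.9, -0.1, 55.3]
wrist_force: [-0.7, -0.5, 5.5]
opening: 0.0137
grasp_force: 58.3
[ 0.606  -0.0666  0.0972] [ 1.7986e+02 -7.0000e-02  5.5340e+01]
```

```bash
python3 -m crank '[{"gripper":0,"travel":[0,0,-35],"twist":[0,0,0]},{"gripper":0,"travel":[0,0,-50],"twist":[0,0,0]},{"gripper":0,"travel":[0,0,-45],"twist":[0,0,0]},{"gripper":0,"travel":[45,-25.4,0],"twist":[0,0,0]},{"gripper":0,"travel":[45,-25.4,0],"twist":[0,0,0]},{"gripper":0,"travel":[45,-25.4,0],"twist":[0,0,0]},{"gripper":0,"travel":[45,-25.4,0],"twist":[0,0,0]},{"gripper":0,"travel":[45,-25.4,0],"twist":[0,0,0]},{"gripper":0,"travel":[45,-25.4,0],"twist":[0,0,0]},{"gripper":0,"travel":[0,0,30],"twist":[0,0,0]},{"gripper":0,"travel":[0,0,30],"twist":[0,0,0]},{"gripper":0,"travel":[0,0,0],"twist":[0,0,0]}]'
python3 - <<'E'
from h import *
o=bot.get_obs();print(o["ee_pos"].round(4),o["tcp_rot"].round(2),o["q"].round(1))
W,w=snap("wrist");S,s=snap("scene");D,d=snap("side")
print("btn",blobs(w,(0,120,100),(6,255,255),10)[0]);print("exp mouth/btn",W.px([.633,.2418,.048]),W.px([.633,.2418,.04]))
p=o["ee_pos"]
for n,C in(("w",W),("s",S),("d",D)): print(n,C.px([p[0],p[1],p[2]-.089]).round(0),C.px([.633,.2418,.048]).round(0))
a=cv2.resize(w[100:340,200:440],None,fx=1.6,fy=1.6,interpolation=2)
b=cv2.resize(s[160:260,270:370],(384,384),interpolation=2)
cv2.imwrite("pics/crop3.png",np.hstack([a,b]))
E
```

```text
time: 6.48
ee_pos: [0.6323, 0.242, 0.1632]
tcp_rot: [-179.9, 0.2, 55.4]
wrist_force: [-0.8, -0.0, 0.7]
opening: 0.0136
grasp_force: 58.6
[0.6323 0.242  0.1632] [-179.87    0.19   55.35] [ 20.9  22.5  23.4  91.1   0.  145.6]
btn [([626.4, 27.7], [602, 0, 38, 76, 1660]), ([320.4, 227.2], [313, 221, 16, 14, 186])]
exp mouth/btn [320.48354823 232.87699463] [320.44398896 229.81088321]
w [320. 245.] [320. 233.]
s [305. 196.] [305. 205.]
d [315. 206.] [316. 215.]
```

View pics/crop3.png

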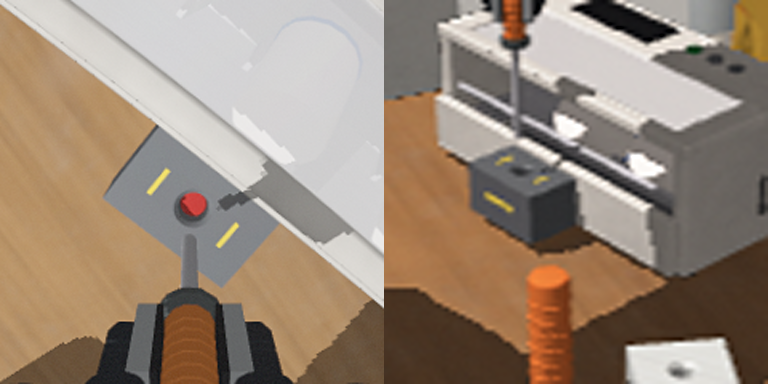

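The crops show the pin tip at wrist px (318.8,248), the recess mouth at (320,230), and the red button at (320.4,227).

```bash
python3 - <<'E'
from h import *
o=bot.get_obs();W,w=snap("wrist");e=o["ee_pos"];print(e.round(4))
b=[q for q in blobs(w,(0,120,100),(6,255,255),10)[0] if abs(q[0][0]-320)<30][0];print(b)
yaw=np.radians(o["tcp_rot"][2]);t=lambda d:(1e3*(d@[np.cos(yaw),np.sin(yaw)]),1e3*(d@[np.sin(yaw),-np.cos(yaw)]))
tip=W.plane((318.8,247),e[2]-.089);B=W.plane(b[0],.04);M=W.plane((320,230),.048)
print("tip",tip,t((tip-e)[:2]),"btn",B,t((B-tip)[:2]),"mouth",M,t((M-tip)[:2]))
g=cv2.cvtColor(w[225:275,300:340],cv2.COLOR_BGR2HSV)[:,:,1]
for r in range(0,40,3): print(225+r,g[r,8:32].tolist())
E
```

```text
[0.6339 0.2422 0.1673]
([318.3, 227.7], [311, 221, 16, 15, 183])
tip [0.63299734 0.24132002 0.07828494] (np.float64(-1.2532693006202462), np.float64(-0.2134040102349492)) btn [0.63422832 0.24357562 0.04      ] (np.float64(2.555297663298257), np.float64(-0.27110704699468635)) mouth [0.63550459 0.24325699 0.048     ] (np.float64(3.0194542845074546), np.float64(0.959719540444075))
225 [15, 6, 60, 193, 171, 177, 175, 170, 176, 175, 173, 176, 175, 173, 174, 175, 174, 187, 47, 18, 10, 11, 11, 7]
228 [15, 10, 86, 186, 181, 176, 178, 174, 176, 177, 177, 178, 176, 177, 176, 175, 178, 177, 146, 9, 13, 11, 9, 7]
231 [17, 16, 4, 119, 177, 182, 174, 185, 179, 176, 177, 176, 174, 176, 175, 175, 178, 124, 7, 18, 15, 12, 7, 11]
234 [17, 9, 13, 11, 21, 4, 69, 144, 170, 191, 183, 181, 178, 178, 152, 20, 16, 18, 12, 10, 13, 11, 13, 9]
237 [12, 11, 14, 13, 14, 10, 11, 15, 11, 15, 8, 14, 18, 18, 7, 8, 11, 10, 14, 12, 9, 8, 9, 11]
240 [11, 9, 10, 16, 11, 16, 11, 13, 10, 10, 12, 9, 7, 9, 6, 13, 10, 13, 9, 11, 11, 11, 9, 7]
243 [11, 11, 9, 11, 11, 9, 9, 7, 9, 9, 7, 9, 9, 9, 9, 11, 13, 11, 9, 13, 9, 7, 11, 11]
246 [13, 9, 9, 9, 7, 11, 11, 8, 10, 8, 4, 6, 8, 7, 7, 11, 11, 11, 9, 9, 13, 13, 11, 11]
249 [11, 11, 9, 9, 9, 9, 4, 4, 9, 2, 5, 7, 7, 5, 4, 11, 9, 9, 11, 9, 13, 7, 9, 11]
252 [9, 9, 11, 13, 9, 7, 4, 4, 7, 5, 7, 2, 5, 2, 7, 14, 9, 7, 13, 15, 11, 13, 13, 4]
255 [11, 11, 11, 9, 11, 7, 4, 4, 7, 7, 9, 9, 5, 5, 5, 7, 9, 9, 9, 11, 11, 11, 13, 15]
258 [23, 14, 13, 9, 9, 7, 9, 6, 2, 7, 7, 9, 2, 2, 5, 10, 9, 9, 9, 9, 9, 9, 11, 11]
261 [109, 108, 92, 53, 18, 10, 8, 9, 7, 9, 5, 5, 7, 5, 7, 12, 9, 13, 11, 9, 13, 13, 11, 11]
264 [103, 108, 105, 105, 107, 34, 4, 6, 7, 9, 7, 9, 7, 5, 7, 8, 11, 11, 11, 13, 13, 11, 13, 11]
```

```bash
python3 -m crank '[{"gripper":0,"travel":[2.6,0,10],"twist":[0,0,0]},{"gripper":0,"travel":[0,0,10],"twist":[0,0,0]},{"gripper":0,"travel":[0,0,8],"twist":[0,0,0]},{"gripper":0,"travel":[0,0,6],"twist":[0,0,0]},{"gripper":0,"travel":[0,0,4],"twist":[0,0,0]},{"gripper":0,"travel":[0,0,0],"twist":[0,0,0]},{"gripper":0,"travel":[0,0,0],"twist":[0,0,0]}]' 100
python3 - <<'E'
from h import *
o=bot.get_obs();print(o["ee_pos"].round(4),o["wrist_force"].round(2))
E
python3 -m crank '[{"gripper":0,"travel":[0,0,2],"twist":[0,0,0]},{"gripper":0,"travel":[0,0,2],"twist":[0,0,0]},{"gripper":0,"travel":[0,0,0],"twist":[0,0,0]},{"gripper":0,"travel":[0,0,0],"twist":[0,0,0]}]'
```

```text
time: 7.55
ee_pos: [0.6349, 0.2444, 0.1278]
tcp_rot: [180.0, -0.0, 55.3]
wrist_force: [-0.2, -0.4, 1.8]
opening: 0.0131
grasp_force: 97.4
[0.6349 0.2444 0.1278] [-0.22 -0.4   1.77]
time: 8.05
ee_pos: [0.635, 0.2444, 0.1235]
tcp_rot: [180.0, -0.0, 55.3]
wrist_force: [-0.0, 0.4, 3.1]
opening: 0.0128
grasp_force: 97.4
```

```bash
python3 -m crank '[{"gripper":0,"travel":[0,0,2],"twist":[0,0,0]},{"gripper":0,"travel":[0,0,0],"twist":[0,0,0]},{"gripper":0,"travel":[0,0,0],"twist":[0,0,0]}]'
python3 -m crank '[{"gripper":0,"travel":[0,0,1.5],"twist":[0,0,0]},{"gripper":0,"travel":[0,0,0],"twist":[0,0,0]},{"gripper":0,"travel":[0,0,0],"twist":[0,0,0]}]'
python3 -m crank '[{"gripper":0,"travel":[0,0,1],"twist":[0,0,0]},{"gripper":0,"travel":[0,0,0],"twist":[0,0,0]},{"gripper":0,"travel":[0,0,0],"twist":[0,0,0]}]'
```

```text
time: 8.43
ee_pos: [0.6351, 0.2445, 0.1221]
tcp_rot: [180.0, -0.1, 55.3]
wrist_force: [-1.3, 0.5, 7.2]
opening: 0.0125
grasp_force: 98.0
time: 8.8
ee_pos: [0.6353, 0.2446, 0.1218]
tcp_rot: [179.9, -0.1, 55.3]
wrist_force: [-2.9, -1.3, 12.9]
opening: 0.0126
grasp_force: 98.5
time: 9.18
ee_pos: [0.6354, 0.2447, 0.1216]
tcp_rot: [179.9, -0.2, 55.3]
wrist_force: [-3.9, -0.7, 18.0]
opening: 0.0128
grasp_force: 98.9
```

```bash
python3 -m crank '[{"gripper":0,"travel":[-3.9,-3.1,-1],"twist":[0,0,0]},{"gripper":0,"travel":[-3.9,-3.1,0],"twist":[0,0,0]},{"gripper":0,"travel":[-5.5,-4.4,0],"twist":[0,0,0]},{"gripper":0,"travel":[-5.5,-4.4,0],"twist":[0,0,0]},{"gripper":0,"travel":[-5.5,-4.4,0],"twist":[0,0,0]},{"gripper":0,"travel":[-5.5,-4.4,0],"twist":[0,0,0]},{"gripper":0,"travel":[0,0,0],"twist":[0,0,0]}]'
python3 - <<'E'
from h import *
o=bot.get_obs();print(o["ee_pos"].round(4),o["wrist_force"].round(2))
w=snap("wrist")[1];s=snap("scene")[1]
a=cv2.resize(w[100:340,200:440],None,fx=1.6,fy=1.6,interpolation=2)
b=cv2.resize(s[160:260,270:370],(384,384),interpolation=2)
cv2.imwrite("pics/crop4.png",np.hstack([a,b]))
E
```

```text
time: 10.05
ee_pos: [0.599, 0.2337, 0.1219]
tcp_rot: [179.9, -0.2, 55.3]
wrist_force: [-0.7, 0.0, 13.0]
opening: 0.0128
grasp_force: 97.9
[0.599  0.2337 0.1219] [-0.71  0.04 13.02]
```

View pics/crop4.png

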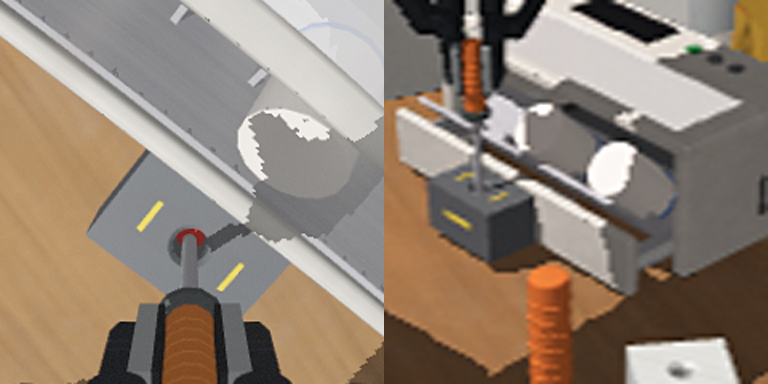

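The carriage is following, about 35 mm out, with the button held; cups show at scene crop (545,135) and (630,175). I'll push on.

```bash
python3 -m crank '[{"gripper":0,"travel":[-6.2,-5,0],"twist":[0,0,0]},{"gripper":0,"travel":[-6.2,-5,0],"twist":[0,0,0]},{"gripper":0,"travel":[-6.2,-5,0],"twist":[0,0,0]},{"gripper":0,"travel":[-6.2,-5,0],"twist":[0,0,0]},{"gripper":0,"travel":[-6.2,-5,0],"twist":[0,0,0]},{"gripper":0,"travel":[-6.2,-5,0],"twist":[0,0,0]},{"gripper":0,"travel":[-6.2,-5,0],"twist":[0,0,0]},{"gripper":0,"travel":[-6.2,-5,0],"twist":[0,0,0]},{"gripper":0,"travel":[-4,-3.2,0],"twist":[0,0,0]},{"gripper":0,"travel":[0,0,0],"twist":[0,0,0]},{"gripper":0,"travel":[0,0,0],"twist":[0,0,0]}]'
```

```text
time: 11.52
ee_pos: [0.5349, 0.2147, 0.1219]
tcp_rot: [179.8, -0.3, 55.3]
wrist_force: [6.6, 2.1, 8.4]
opening: 0.0124
grasp_force: 98.3
```

```bash
python3 -m crank '[{"gripper":0,"travel":[-2,-1.6,0.5],"twist":[0,0,0]},{"gripper":0,"travel":[0,0,0],"twist":[0,0,0]},{"gripper":0,"travel":[0,0,0],"twist":[0,0,0]}]'
python3 - <<'E'
from h import *
o=bot.get_obs();print(o["ee_pos"].round(4),o["wrist_force"].round(2),o["q"].round(1))
E
```

```text
time: 11.9
ee_pos: [0.5337, 0.2142, 0.1219]
tcp_rot: [179.6, -0.5, 55.3]
wrist_force: [11.4, 2.2, 7.6]
opening: 0.0131
grasp_force: 98.2
[0.5337 0.2142 0.1219] [11.39  2.22  7.57] [ 2.190e+01  7.000e+00  2.000e-01  8.260e+01 -1.000e-01  1.466e+02]
```

```bash
python3 -m crank '[{"gripper":0,"travel":[3.5,2.8,0],"twist":[0,0,0]},{"gripper":0,"travel":[0,0,-30],"twist":[0,0,0]},{"gripper":0,"travel":[0,0,-40],"twist":[0,0,0]},{"gripper":0,"travel":[0,0,-40],"twist":[0,0,0]},{"gripper":0,"travel":[-38.4,43.5,0],"twist":[0,0,0]},{"gripper":0,"travel":[-38.4,43.5,0],"twist":[0,0,0]},{"gripper":0,"travel":[-38.4,43.5,0],"twist":[0,0,0]},{"gripper":0,"travel":[-38.4,43.5,0],"twist":[0,0,0]},{"gripper":0,"travel":[-38.4,43.5,0],"twist":[0,0,0]},{"gripper":0,"travel":[0,0,20],"twist":[0,0,0]},{"gripper":0,"travel":[0,0,0],"twist":[0,0,0]},{"gripper":0,"travel":[0,0,0],"twist":[0,0,0]}]'
python3 - <<'E'
from h import *
W,w=snap("wrist","w5.png");o=bot.get_obs();print(o["ee_pos"].round(4),o["tcp_rot"].round(2))
e=o["ee_pos"];yaw=np.radians(o["tcp_rot"][2]);d=np.array([.606,-.0666])-e[:2]
print("to go",1e3*(d@[np.cos(yaw),np.sin(yaw)]),1e3*(d@[np.sin(yaw),-np.cos(yaw)]),1e3*(.0972-e[2]))
cv2.imwrite("pics/crop5.png",cv2.resize(w[120:340,210:430],None,fx=2.5,fy=2.5,interpolation=2))
E
```

```text
time: 13.4
ee_pos: [0.6038, -0.0666, 0.2097]
tcp_rot: [-180.0, -0.0, 55.4]
wrist_force: [0.3, -0.0, -0.5]
opening: 0.0129
grasp_force: 98.1
[ 0.604  -0.0665  0.21  ] [ 1.7997e+02 -2.0000e-02  5.5400e+01]
to go 1.0621939613475868 1.7454842254179104 -112.81298544075365
```

View pics/crop5.png

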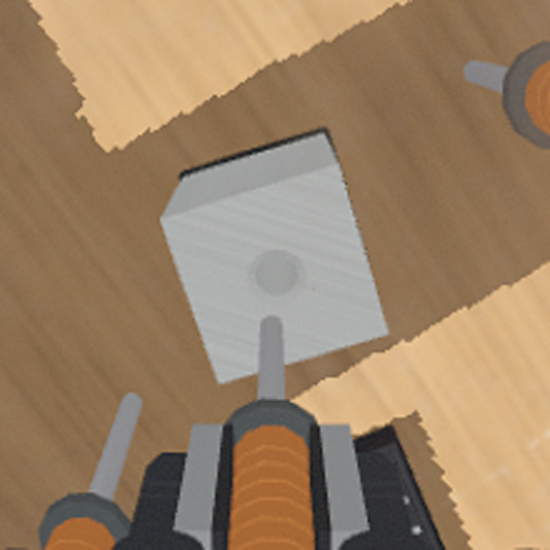

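```bash
python3 - <<'E'
from h import *
W=Cam("wrist");o=bot.get_obs();e=o["ee_pos"];yaw=np.radians(o["tcp_rot"][2])
tip=W.plane((318.4,248.2),.121);B=W.plane((320.4,229.2),.08);d=(B-tip)[:2];print(tip,B,1e3*(d@[np.cos(yaw),np.sin(yaw)]),1e3*(d@[np.sin(yaw),-np.cos(yaw)]))
E
```

```text
[ 0.60228148 -0.06800416  0.121     ] [ 0.60436955 -0.06774383  0.08      ] 1.399975601690879 1.570948120118934
```

```bash
python3 -m crank '[{"gripper":0,"travel":[1.2,1.7,15],"twist":[0,0,0]},{"gripper":0,"travel":[0,0,15],"twist":[0,0,0]},{"gripper":0,"travel":[0,0,15],"twist":[0,0,0]},{"gripper":0,"travel":[0,0,20],"twist":[0,0,0]},{"gripper":0,"travel":[0,0,20],"twist":[0,0,0]},{"gripper":0,"travel":[0,0,15],"twist":[0,0,0]},{"gripper":0,"travel":[0,0,8],"twist":[0,0,0]},{"gripper":0,"travel":[0,0,2],"twist":[0,0,0]},{"gripper":0,"travel":[0,0,0],"twist":[0,0,0]},{"gripper":0,"travel":[0,0,0],"twist":[0,0,0]}]'
```

```text
time: 14.7
ee_pos: [0.6063, -0.0672, 0.1]
tcp_rot: [179.9, -0.0, 55.3]
wrist_force: [0.5, -0.8, -0.6]
opening: 0.0129
grasp_force: 98.0
```

Seated to within about 3 mm with no side load. I'll lower 2 mm more, release, rise, and look toward the carriage.

```bash
python3 -m crank '[{"gripper":0,"travel":[0,0,2],"twist":[0,0,0]},{"gripper":0,"travel":[0,0,0],"twist":[0,0,0]},{"gripper":50,"travel":[0,0,0],"twist":[0,0,0]},{"gripper":50,"travel":[0,0,0],"twist":[0,0,0]},{"gripper":50,"travel":[0,0,0],"twist":[0,0,0]},{"gripper":50,"travel":[0,0,-15],"twist":[0,0,0]},{"gripper":50,"travel":[0,0,-45],"twist":[0,0,0]},{"gripper":50,"travel":[0,0,-50],"twist":[0,0,0]},{"gripper":50,"travel":[0,0,-50],"twist":[0,0,0]},{"gripper":50,"travel":[0,0,-50],"twist":[0,0,0]},{"gripper":50,"travel":[0,0,-40],"twist":[0,0,0]},{"gripper":50,"travel":[0,0,0],"twist":[0,0,0]}]' 60
python3 -m crank '[{"gripper":50,"travel":[45,-25,0],"twist":[0,0,0]},{"gripper":50,"travel":[45,-25,0],"twist":[0,0,0]},{"gripper":50,"travel":[45,-25,0],"twist":[0,0,0]},{"gripper":50,"travel":[-10,-35,0],"twist":[0,0,0]},{"gripper":50,"travel":[-10,-35,0],"twist":[0,0,0]},{"gripper":50,"travel":[0,0,0],"twist":[0,0,0]},{"gripper":50,"travel":[0,0,0],"twist":[0,0,0]}]'
python3 - <<'E'
from h import *
o=bot.get_obs();print(o["ee_pos"].round(4),o["tcp_rot"].round(2),o["q"].round(1))
W,w=snap("wrist","w6.png")
E
```

```text
time: 16.2
ee_pos: [0.6063, -0.0672, 0.3519]
tcp_rot: [179.7, -0.2, 55.3]
wrist_force: [-0.1, 0.4, -0.6]
opening: 0.05
grasp_force: 0.0
time: 17.08
ee_pos: [0.5522, 0.1098, 0.3474]
tcp_rot: [180.0, -0.0, 55.3]
wrist_force: [-0.5, 0.2, 0.1]
opening: 0.0499
grasp_force: 0.0
[0.5522 0.1098 0.3474] [ 1.7998e+02 -1.0000e-02  5.5340e+01] [ 11.3  11.7  30.9 109.2  -0.  135.9]
```

View pics/w6.png

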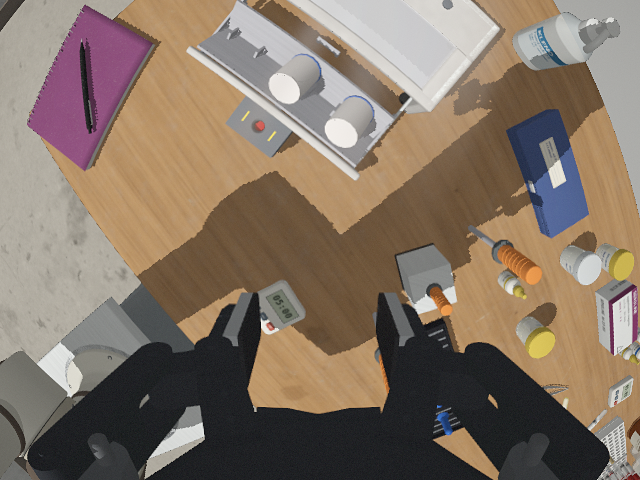

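Two cups: bottoms at about (285,87) in the y=0 place and (342,130) in the y=-80 place; the +80 place is empty. The pin stands in its stand. I'll triangulate the bottoms with the scene camera.

```bash
python3 - <<'E'
from h import *
W=Cam("wrist");w=cv2.imread("pics/w6.png");S,s=snap("scene","s6.png")
a=cv2.resize(w[30:170,220:400],None,fx=3,fy=3,interpolation=2);b=cv2.resize(s[140:260,250:370],(420,420),interpolation=2)
o=np.zeros((420,800,3),np.uint8);o[:,:380]=a[:,100:480];o[:,380:]=b;cv2.imwrite("pics/crop6.png",o)
E
```

```text
(no output)
```

View pics/crop6.png

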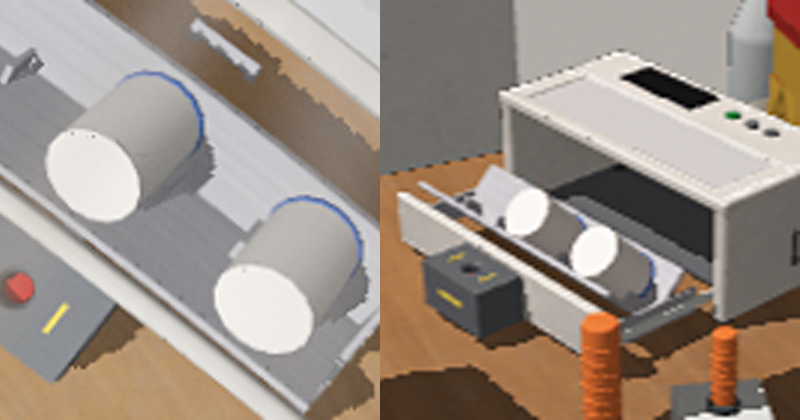

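```bash
python3 - <<'E'
from h import *
W=Cam("wrist");S=Cam("scene");w=cv2.imread("pics/w6.png")
m=cv2.inRange(cv2.cvtColor(w,cv2.COLOR_BGR2HSV),np.array((0,0,225)),np.array((180,25,255)))
for c in cv2.findContours(m[40:160,260:380].copy(),0,1)[0]:
    if len(c)>30:e=cv2.fitEllipse(c);print("ell",e[0][0]+260,e[0][1]+40,e[1],e[2])
for n,a,b in(("c2",(284.7,89),(291.7,200.9)),("c1",(341,132.7),(311.4,211.7))):
    print(n,tri([(W.o,W.ray(a)),(S.o,S.ray(b))]).round(4),"wrist planes",[W.plane(a,z).round(4).tolist() for z in(.06,.07,.08)],"scene",S.plane(b,.07).round(4))
print("btn",blobs(w,(0,120,100),(6,255,255),10)[0][0], W.plane(blobs(w,(0,120,100),(6,255,255),10)[0][0][0],.04))
E
```

```text
ell 340.65882110595703 132.64283752441406 (24.247629165649414, 33.932037353515625) 124.48931884765625
ell 299.96564865112305 134.00311279296875 (2.643275260925293, 69.47660827636719) 127.8370361328125
ell 283.878137588501 87.87267303466797 (24.205930709838867, 33.478065490722656) 133.9104461669922
c2 [0.5897 0.2283 0.0762] wrist planes [[0.5893, 0.2305, 0.06], [0.5894, 0.2292, 0.07], [0.5896, 0.2278, 0.08]] scene [0.5938 0.2393 0.07  ]
c1 [0.6132 0.1527 0.0759] wrist planes [[0.6129, 0.1523, 0.06], [0.6125, 0.1527, 0.07], [0.6121, 0.1532, 0.08]] scene [0.6182 0.1622 0.07  ]
btn ([259.8, 125.5], [256, 121, 9, 10, 61]) [0.53923701 0.21459117 0.04      ]
```

```bash
python3 -m crank '[{"gripper":55,"travel":[0,0,0],"twist":[0,0,-0.177]},{"gripper":55,"travel":[0,0,0],"twist":[0,0,-0.177]},{"gripper":55,"travel":[0,0,0],"twist":[0,0,-0.177]},{"gripper":55,"travel":[0,0,0],"twist":[0,0,-0.177]},{"gripper":55,"travel":[0,0,0],"twist":[0,0,-0.177]},{"gripper":55,"travel":[0,0,0],"twist":[0,0,-0.177]},{"gripper":55,"travel":[0,0,0],"twist":[0,0,-0.177]},{"gripper":55,"travel":[0,0,0],"twist":[0,0,-0.177]},{"gripper":55,"travel":[0,0,0],"twist":[0,0,-0.177]},{"gripper":55,"travel":[0,0,0],"twist":[0,0,-0.177]},{"gripper":55,"travel":[0,0,0],"twist":[0,0,-0.177]},{"gripper":55,"travel":[0,0,0],"twist":[0,0,-0.177]}]'
python3 -m crank '[{"gripper":55,"travel":[0,0,0],"twist":[0,0,-0.177]},{"gripper":55,"travel":[0,0,0],"twist":[0,0,-0.177]},{"gripper":55,"travel":[0,0,0],"twist":[0,-0.157,0]},{"gripper":55,"travel":[0,0,0],"twist":[0,-0.157,0]},{"gripper":55,"travel":[0,0,0],"twist":[0,-0.157,0]},{"gripper":55,"travel":[0,0,0],"twist":[0,-0.157,0]},{"gripper":55,"travel":[0,0,0],"twist":[0,-0.157,0]},{"gripper":55,"travel":[0,0,0],"twist":[0,0,0]},{"gripper":55,"travel":[0,0,0],"twist":[0,0,0]}]'
cat >> h.py <<'E'
from scipy.spatial.transform import Rotation as Ro
def togo(P,A=None):
    o=bot.get_obs();R=Ro.from_euler("xyz",o["tcp_rot"],degrees=True)
    print("ee",o["ee_pos"].round(4),"rot",o["tcp_rot"].round(1),"q",o["q"].round(0),"F",o["wrist_force"].round(1))
    print("z axis",R.as_matrix()[:,2].round(3),"y axis",R.as_matrix()[:,1].round(3))
    print("travel",(1e3*R.inv().apply(np.array(P)-o["ee_pos"])).round(1))
    if A is not None: # desired tool matrix
        print("twist",(R.inv()*Ro.from_matrix(A)).as_rotvec().round(3))
def tool(yaw,tilt): # z down, tilted forward
    return (Ro.from_euler("xyz",[180,0,yaw],degrees=True)*Ro.from_rotvec([0,-np.radians(tilt),0])).as_matrix()
E
python3 - <<'E'
from h import *
A=tool(197,45);print(A.round(3))
g=np.array([.6132,.1527,.0759]);togo(g-.09*A[:,2],A)
E
```

```text
time: 18.68
ee_pos: [0.5528, 0.1094, 0.3467]
tcp_rot: [-180.0, -0.0, 177.3]
wrist_force: [-0.4, -0.0, -0.1]
opening: 0.0549
grasp_force: 0.0
time: 19.8
ee_pos: [0.5528, 0.1096, 0.3493]
tcp_rot: [-180.0, 45.0, -162.7]
wrist_force: [0.9, 0.6, 0.1]
opening: 0.0547
grasp_force: 0.0
[[-0.676 -0.292  0.676]
 [-0.207  0.956  0.207]
 [-0.707  0.    -0.707]]
ee [0.5528 0.1096 0.3493] rot [-180.    45.  -162.7] q [  8. -34. -22.  58.   7.  -7.] F [0.9 0.6 0.1]
z axis [ 0.675  0.21  -0.708] y axis [-0.297  0.955 -0.   ]
travel [143.4  23.6 153.3]
twist [ 0.003 -0.001  0.004]
```

```bash
python3 -m crank '[{"gripper":55,"travel":[36,6,38],"twist":[0,0,0]},{"gripper":55,"travel":[36,6,38],"twist":[0,0,0]},{"gripper":55,"travel":[36,6,38],"twist":[0,0,0]},{"gripper":55,"travel":[35.4,5.6,39],"twist":[0,0,0]},{"gripper":55,"travel":[0,0,0],"twist":[0,0,0]},{"gripper":55,"travel":[0,0,0],"twist":[0,0,0]}]'
python3 - <<'E'
from h import *
W,w=snap("wrist","w7.png");A=tool(197,45)
for n,g in(("c1",[.6132,.1527,.0759]),("c2",[.5897,.2283,.0762])): print(n,W.px(g))
m=cv2.inRange(cv2.cvtColor(w,cv2.COLOR_BGR2HSV),np.array((0,0,215)),np.array((180,30,255)))
for c in cv2.findContours(m,0,1)[0]:
    if cv2.contourArea(c)>800:e=cv2.fitEllipse(c);print("ell",np.round(e[0],1),np.round(e[1],1),e[2])
togo(np.array([.6132,.1527,.0759])+.03*A[:,2],A)
E
```

```text
time: 20.55
ee_pos: [0.5535, 0.1347, 0.1418]
tcp_rot: [-180.0, 45.1, -162.7]
wrist_force: [-0.1, 0.5, 0.6]
opening: 0.0551
grasp_force: 0.0
c1 [315.87464848 240.81109365]
c2 [432.42227753 241.24103023]
ell [323.8 328.8] [ 27.  145.4] 90.77486419677734
ell [406.6 233.5] [ 54.2 295.3] 87.80180358886719
ell [460.7 187.6] [  6.3 270. ] 92.80050659179688
ee [0.5536 0.1347 0.1424] rot [-180.    45.2 -162.7] q [ 12. -37. -46.  35.   4.  -4.] F [ 0.1 -0.3 -0.1]
z axis [ 0.678  0.211 -0.705] y axis [-0.298  0.955 -0.001]
travel [  3.5  -0.6 121.1]
twist [0.003 0.004 0.004]
```

View pics/w7.png

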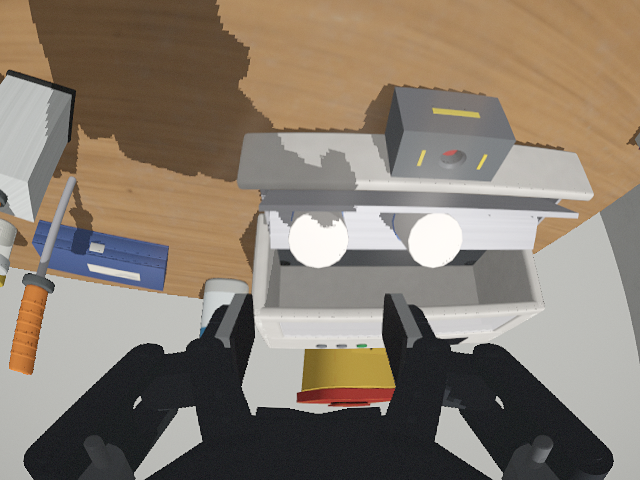

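The bottoms sit at (318.5,239.5) for cup1 and (435,239.5) for cup2, 1-2 mm from prediction. I'll advance along the cup axis.

```bash
python3 -m crank '[{"gripper":55,"travel":[4,0.9,30],"twist":[0,0,0]},{"gripper":55,"travel":[0,0,30],"twist":[0,0,0]},{"gripper":55,"travel":[0,0,20],"twist":[0,0,0]},{"gripper":55,"travel":[0,0,15],"twist":[0,0,0]},{"gripper":55,"travel":[0,0,10],"twist":[0,0,0]},{"gripper":55,"travel":[0,0,0],"twist":[0,0,0]}]'
python3 -m crank '[{"gripper":55,"travel":[0,0,8],"twist":[0,0,0]},{"gripper":55,"travel":[0,0,6],"twist":[0,0,0]},{"gripper":55,"travel":[0,0,0],"twist":[0,0,0]},{"gripper":55,"travel":[0,0,0],"twist":[0,0,0]}]'
```

```text
time: 21.35
ee_pos: [0.6203, 0.1566, 0.0618]
tcp_rot: [-180.0, 45.0, -162.7]
wrist_force: [0.1, -0.6, 0.2]
opening: 0.055
grasp_force: 0.0
time: 21.85
ee_pos: [0.6287, 0.1595, 0.0507]
tcp_rot: [180.0, 45.0, -162.7]
wrist_force: [0.5, 0.3, -0.4]
opening: 0.0551
grasp_force: 0.0
```

```bash
python3 -m crank '[{"gripper":20,"travel":[0,0,0],"twist":[0,0,0]},{"gripper":20,"travel":[0,0,0],"twist":[0,0,0]},{"gripper":20,"travel":[0,0,0],"twist":[0,0,0]},{"gripper":20,"travel":[0,0,0],"twist":[0,0,0]}]' 30
python3 -m crank '[{"gripper":20,"travel":[0,0,-10],"twist":[0,0,0]},{"gripper":20,"travel":[0,0,-20],"twist":[0,0,0]},{"gripper":20,"travel":[0,0,-30],"twist":[0,0,0]},{"gripper":20,"travel":[-20,0,-20],"twist":[0,0,0]},{"gripper":20,"travel":[-40,0,-40],"twist":[0,0,0]},{"gripper":20,"travel":[-40,0,-40],"twist":[0,0,0]},{"gripper":20,"travel":[-30,0,-30],"twist":[0,0,0]},{"gripper":20,"travel":[0,0,0],"twist":[0,0,0]}]'
python3 - <<'E'
from h import *
W,w=snap("wrist","w8.png")
cv2.imwrite("pics/crop8.png",w[150:450,150:500])
togo([.5036,-.3491,.2])
print("peg dir now", [W.px(p).round(0) for p in ([.5314,-.1959,.05],[.5183,-.273,.05],[.5036,-.3491,.05])])
E
```

```text
time: 22.35
ee_pos: [0.629, 0.1595, 0.051]
tcp_rot: [-180.0, 45.0, -162.7]
wrist_force: [-1.6, -0.8, 2.4]
opening: 0.0399
grasp_force: 30.2
time: 23.35
ee_pos: [0.5889, 0.147, 0.2824]
tcp_rot: [-180.0, 45.3, -162.7]
wrist_force: [-0.8, 0.6, -0.6]
opening: 0.0396
grasp_force: 31.8
ee [0.5882 0.1468 0.2788] rot [-180.    45.1 -162.7] q [ 12. -31. -28.  48.   3.  -3.] F [-0.6 -0.  -1.8]
z axis [ 0.676  0.211 -0.706] y axis [-0.298  0.955 -0.   ]
travel [ 217.  -448.2 -106.1]
peg dir now [array([-49., -54.]), array([-100.,  -51.]), array([-140.,  -48.])]
```

View pics/crop8.png

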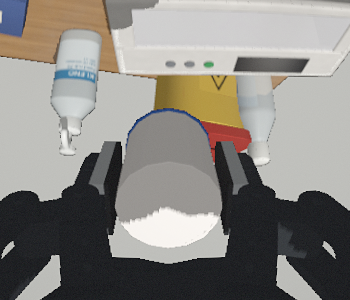

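Cup1 is held straight, its axis in line with the tool. I'll bring it upright and carry it over to peg3. I've viewed all 14 pictures, so from here on I go by numbers only.

```bash
python3 -m crank '[{"gripper":20,"travel":[0,0,0],"twist":[0,0.157,0]},{"gripper":20,"travel":[0,0,0],"twist":[0,0.157,0]},{"gripper":20,"travel":[0,0,0],"twist":[0,0.157,0]},{"gripper":20,"travel":[0,0,0],"twist":[0,0.157,0]},{"gripper":20,"travel":[0,0,0],"twist":[0,0.157,0]},{"gripper":20,"travel":[0,0,0],"twist":[0,0,0]}]'
python3 -m crank '[{"gripper":20,"travel":[25.3,-50,0],"twist":[0,0,0]},{"gripper":20,"travel":[25.3,-50,0],"twist":[0,0,0]},{"gripper":20,"travel":[25.3,-50,0],"twist":[0,0,0]},{"gripper":20,"travel":[25.3,-50,0],"twist":[0,0,0]},{"gripper":20,"travel":[25.3,-50,0],"twist":[0,0,0]},{"gripper":20,"travel":[25.3,-50,0],"twist":[0,0,0]},{"gripper":20,"travel":[25.3,-50,0],"twist":[0,0,0]},{"gripper":20,"travel":[25.3,-50,0],"twist":[0,0,0]},{"gripper":20,"travel":[25,-49,0],"twist":[0,0,0]},{"gripper":20,"travel":[0,0,0],"twist":[0,0,0]},{"gripper":20,"travel":[0,0,0],"twist":[0,0,0]}]'
cat >> h.py <<'E'
def pegs(n):
    C,im=snap(n);r=[]
    for c,s in blobs(im,(105,130,50),(125,255,255),30)[0]:
        P=C.plane(c,.035)
        if .42<P[0]<.63 and -.46<P[1]<-.08: r.append(P[:2]);print(n,np.round(c),s,P.round(4))
    return r
E
python3 - <<'E'
from h import *
pegs("wrist");pegs("scene")
togo([.5036,-.3491,.15],tool(197.3,0))
E
```

```text
time: 24.15
ee_pos: [0.5899, 0.1474, 0.2696]
tcp_rot: [180.0, -0.8, -162.7]
wrist_force: [1.0, 0.3, -0.8]
opening: 0.0398
grasp_force: 31.8
time: 25.52
ee_pos: [0.504, -0.3488, 0.2775]
tcp_rot: [-179.9, 0.1, -162.7]
wrist_force: [0.4, 0.3, -0.4]
opening: 0.0395
grasp_force: 31.8
wrist [308. 194.] [297, 182, 22, 25, 398] [ 0.501  -0.3606  0.035 ]
wrist [371. 228.] [359, 215, 23, 27, 419] [ 0.5164 -0.2848  0.035 ]
wrist [429. 260.] [416, 247, 26, 28, 429] [ 0.532  -0.2076  0.035 ]
wrist [317. 267.] [278, 258, 80, 30, 203] [ 0.577  -0.3265  0.035 ]
scene [347. 322.] [341, 310, 12, 23, 179] [ 0.532  -0.2103  0.035 ]
scene [359. 352.] [352, 339, 14, 25, 230] [ 0.5166 -0.2884  0.035 ]
scene [373. 387.] [366, 373, 14, 27, 263] [ 0.5012 -0.3664  0.035 ]
ee [ 0.5047 -0.3481  0.2777] rot [-1.799e+02  1.000e-01 -1.626e+02] q [-35.  16.  27. 102.   0. -52.] F [ 0.4 -0.4 -0.8]
z axis [ 0.001 -0.001 -1.   ] y axis [-0.299  0.954 -0.001]
travel [  1.5  -0.5 127.7]
twist [-0.001  0.001  0.001]
```

```bash
python3 - <<'E'
from h import *
W,im=snap("wrist");S,si=snap("scene")
for wc,sc in(((308,194),(373,387)),((371,228),(359,352)),((429,260),(347,322))):
    w=min(blobs(im,(105,130,50),(125,255,255),30)[0],key=lambda b:np.hypot(b[0][0]-wc[0],b[0][1]-wc[1]))
    s=min(blobs(si,(105,130,50),(125,255,255),30)[0],key=lambda b:np.hypot(b[0][0]-sc[0],b[0][1]-sc[1]))
    d=min(w[1][2],20)/2
    x,y,a,b,_=w[1];r=7
    print("tri",tri([(W.o,W.ray(w[0])),(S.o,S.ray(s[0]))]).round(4))
    n=W.plane((x+a/2,y+b/2),.035)[:2]
    # best xy: min over xy of pixel bbox mismatch using peg outline points in both views
    from scipy.optimize import least_squares
    t=np.linspace(0,2*np.pi,24)
    def out(C,p):
        q=np.array([C.px([p[0]+.007*np.cos(u),p[1]+.007*np.sin(u),z]) for u in t for z in(.014,.050)]+[C.px([p[0],p[1],.057])])
        return np.r_[q.min(0),q.max(0)]
    bb=lambda s:np.array([s[0]-.5,s[1]-.5,s[0]+s[2]-.5,s[1]+s[3]-.5])
    print("w",least_squares(lambda p:out(W,p)-bb(w[1]),n).x.round(4),np.round(out(W,n)-bb(w[1]),1),"s",least_squares(lambda p:out(S,p)-bb(s[1]),n).x.round(4))
E
```

```text
tri [ 0.5035 -0.3609  0.0274]
w [ 0.5014 -0.3601] [ 4.2  3.4 -3.7 -2.6] s [ 0.5026 -0.3624]
tri [ 0.5183 -0.284   0.0301]
w [ 0.5175 -0.2851] [ 3.   3.6 -2.  -3.2] s [ 0.5185 -0.2835]
tri [ 0.5335 -0.2063  0.031 ]
w [ 0.5331 -0.2068] [ 2.6  3.3 -2.4 -3.4] s [ 0.5343 -0.2045]
```

```bash
python3 -m crank '[{"gripper":20,"travel":[6.4,-11.5,40],"twist":[0,0,0]},{"gripper":20,"travel":[0,0,50],"twist":[0,0,0]},{"gripper":20,"travel":[0,0,50],"twist":[0,0,0]},{"gripper":20,"travel":[0,0,35],"twist":[0,0,0]},{"gripper":20,"travel":[0,0,15],"twist":[0,0,0]},{"gripper":20,"travel":[0,0,15],"twist":[0,0,0]},{"gripper":20,"travel":[0,0,0],"twist":[0,0,0]}]'
python3 -m crank '[{"gripper":20,"travel":[0,0,12],"twist":[0,0,0]},{"gripper":20,"travel":[0,0,10],"twist":[0,0,0]},{"gripper":20,"travel":[0,0,8],"twist":[0,0,0]},{"gripper":20,"travel":[0,0,4],"twist":[0,0,0]},{"gripper":20,"travel":[0,0,0],"twist":[0,0,0]},{"gripper":20,"travel":[0,0,0],"twist":[0,0,0]}]'
```

```text
time: 26.6
ee_pos: [0.5023, -0.3621, 0.0719]
tcp_rot: [180.0, -0.0, -162.7]
wrist_force: [-0.3, -0.2, -0.1]
opening: 0.0398
grasp_force: 31.8
time: 27.35
ee_pos: [0.5024, -0.3625, 0.0384]
tcp_rot: [-180.0, 0.0, -162.7]
wrist_force: [0.3, 0.3, -1.2]
opening: 0.0397
grasp_force: 31.8
```

```bash
python3 -m crank '[{"gripper":20,"travel":[0,0,2],"twist":[0,0,0]},{"gripper":20,"travel":[0,0,1.5],"twist":[0,0,0]},{"gripper":20,"travel":[0,0,0],"twist":[0,0,0]},{"gripper":20,"travel":[0,0,0],"twist":[0,0,0]}]'
python3 -m crank '[{"gripper":20,"travel":[0,0,1],"twist":[0,0,0]},{"gripper":20,"travel":[0,0,1],"twist":[0,0,0]},{"gripper":20,"travel":[0,0,0],"twist":[0,0,0]},{"gripper":20,"travel":[0,0,0],"twist":[0,0,0]}]'
```

```text
time: 27.85
ee_pos: [0.5022, -0.3624, 0.0345]
tcp_rot: [-180.0, 0.0, -162.7]
wrist_force: [-0.2, 0.0, -0.0]
opening: 0.0399
grasp_force: 31.8
time: 28.35
ee_pos: [0.5025, -0.3625, 0.0338]
tcp_rot: [-179.9, 0.0, -162.7]
wrist_force: [-2.8, 1.4, 8.7]
opening: 0.0395
grasp_force: 32.2
```

```bash
python3 -m crank '[{"gripper":20,"travel":[0,0,-1],"twist":[0,0,0]},{"gripper":53,"travel":[0,0,0],"twist":[0,0,0]},{"gripper":53,"travel":[0,0,0],"twist":[0,0,0]},{"gripper":53,"travel":[0,0,0],"twist":[0,0,0]},{"gripper":53,"travel":[0,0,-10],"twist":[0,0,0]},{"gripper":53,"travel":[0,0,-30],"twist":[0,0,0]},{"gripper":53,"travel":[0,0,-50],"twist":[0,0,0]},{"gripper":53,"travel":[0,0,-50],"twist":[0,0,0]},{"gripper":53,"travel":[0,0,-50],"twist":[0,0,0]},{"gripper":53,"travel":[0,0,-55],"twist":[0,0,0]},{"gripper":53,"travel":[0,0,0],"twist":[0,0,0]}]'
python3 - <<'E'
from h import *
pegs("wrist")
W,im=snap("wrist");
m=cv2.inRange(cv2.cvtColor(im,cv2.COLOR_BGR2HSV),np.array((0,0,170)),np.array((180,30,255)))
n,l,s,c=cv2.connectedComponentsWithStats(m);print("exp bottom",W.px([.502,-.361,.064]))
for i in range(1,n):
    if s[i][4]>300 and np.hypot(*(c[i]-W.px([.502,-.361,.064])))<60: print(c[i].round(1),s[i],W.plane(c[i],.064).round(4))
A=tool(197.3,45);g=np.array([.589,.2297,.0762]);togo([.589,.2297-.05,.28])
print(A[:,2],"pre",g-.09*A[:,2])
E
```

```text
time: 29.72
ee_pos: [0.5031, -0.3629, 0.2845]
tcp_rot: [-179.6, 0.3, -162.7]
wrist_force: [0.5, -0.3, -0.0]
opening: 0.0528
grasp_force: 0.0
wrist [382. 229.] [371, 217, 22, 26, 397] [ 0.516  -0.2855  0.035 ]
wrist [438. 261.] [426, 248, 25, 28, 410] [ 0.5316 -0.2084  0.035 ]
exp bottom [320.02565498 203.86007301]
[319.4 204.3] [ 300  181   40   47 1444] [ 0.5026 -0.3614  0.064 ]
ee [ 0.5024 -0.3625  0.2793] rot [-1.799e+02  1.000e-01 -1.627e+02] q [-36.  17.  29. 102.  -0. -53.] F [-0.1  0.1 -0.4]
z axis [ 0.001 -0.001 -1.   ] y axis [-0.298  0.955 -0.001]
travel [-244.   491.9   -1.1]
[ 0.67511784  0.21027579 -0.70710678] pre [0.52823939 0.21077518 0.13983961]
```

```bash
python3 -m crank '[{"gripper":53,"travel":[-19.1,52,0],"twist":[0,0,0]},{"gripper":53,"travel":[-19.1,52,0],"twist":[0,0,0]},{"gripper":53,"travel":[-19.1,52,0],"twist":[0,0,0]},{"gripper":53,"travel":[-19.1,52,0],"twist":[0,0,0]},{"gripper":53,"travel":[-19.1,52,0],"twist":[0,0,0]},{"gripper":53,"travel":[-19.1,52,0],"twist":[0,0,0]},{"gripper":53,"travel":[-19.1,52,0],"twist":[0,0,0]},{"gripper":53,"travel":[-19.1,52,0],"twist":[0,0,0]},{"gripper":53,"travel":[-19.1,52,0],"twist":[0,0,0]},{"gripper":53,"travel":[-19.1,52,0],"twist":[0,0,0]},{"gripper":53,"travel":[0,0,0],"twist":[0,0,0]}]'
python3 -m crank '[{"gripper":53,"travel":[0,0,0],"twist":[0,-0.157,0]},{"gripper":53,"travel":[0,0,0],"twist":[0,-0.157,0]},{"gripper":53,"travel":[0,0,0],"twist":[0,-0.157,0]},{"gripper":53,"travel":[0,0,0],"twist":[0,-0.157,0]},{"gripper":53,"travel":[0,0,0],"twist":[0,-0.157,0]},{"gripper":53,"travel":[0,0,0],"twist":[0,0,0]},{"gripper":53,"travel":[0,0,0],"twist":[0,0,0]}]'
python3 - <<'E'
from h import *
A=tool(197.3,45);g=np.array([.589,.2297,.0762]);togo(g-.09*A[:,2],A)
E
```

```text
time: 31.2
ee_pos: [0.529, 0.194, 0.2762]
tcp_rot: [180.0, -0.2, -162.4]
wrist_force: [0.1, -0.8, -1.0]
opening: 0.0533
grasp_force: 0.0
time: 32.08
ee_pos: [0.5303, 0.1907, 0.2802]
tcp_rot: [-180.0, 44.9, -162.7]
wrist_force: [0.4, -0.6, 1.2]
opening: 0.0533
grasp_force: 0.0
ee [0.5303 0.1907 0.2802] rot [-180.    44.9 -162.7] q [ 21. -37. -31.  51.  -3.   3.] F [ 0.4 -0.6  1.2]
z axis [ 0.675  0.21  -0.708] y axis [-0.297  0.955 -0.   ]
travel [ 96.4  19.8 102.2]
twist [-0.    -0.001 -0.   ]
```

```bash
python3 -m crank '[{"gripper":53,"travel":[32,6.6,34],"twist":[0,0,0]},{"gripper":53,"travel":[32,6.6,34],"twist":[0,0,0]},{"gripper":53,"travel":[32.4,6.6,34.2],"twist":[0,0,0]},{"gripper":53,"travel":[0,0,0],"twist":[0,0,0]},{"gripper":53,"travel":[0,0,0],"twist":[0,0,0]}]'
python3 - <<'E'
from h import *
A=tool(197.3,45);g=np.array([.589,.2297,.0762])
W,w=snap("wrist","w9.png");p=W.px(g);print("exp",p)
x,y=int(p[0]),int(p[1]);m=cv2.inRange(cv2.cvtColor(w,cv2.COLOR_BGR2HSV),np.array((0,0,244)),np.array((180,12,255)))
n,l,s,c=cv2.connectedComponentsWithStats(m)
for i in range(1,n):
    if s[i][4]>300 and np.hypot(*(c[i]-p))<80: print(c[i].round(1),s[i])
v=cv2.cvtColor(w,cv2.COLOR_BGR2HSV)
print("row V",v[y+5,x-60:x+60:3,2].tolist());print("col V",v[y-50:y+50:3,x,2].tolist())
togo(g+.03*A[:,2],A)
E
```

```text
time: 32.7
ee_pos: [0.5295, 0.2116, 0.1417]
tcp_rot: [180.0, 45.1, -162.7]
wrist_force: [1.2, -0.6, 0.3]
opening: 0.0531
grasp_force: 0.0
exp [316.26084229 241.38306007]
[316.8 242.3] [ 288  216   60   52 2264]
row V [222, 221, 221, 223, 223, 223, 224, 224, 225, 225, 225, 251, 255, 255, 255, 255, 255, 255, 255, 255, 255, 255, 255, 255, 255, 255, 255, 255, 255, 255, 249, 235, 235, 236, 236, 237, 236, 238, 238, 237]
col V [113, 113, 114, 112, 114, 121, 128, 144, 161, 160, 179, 255, 255, 255, 255, 255, 255, 255, 255, 255, 255, 255, 255, 255, 255, 255, 148, 146, 144, 144, 144, 141, 141, 142]
ee [0.5296 0.2115 0.1422] rot [ 180.    45.2 -162.7] q [ 24. -37. -46.  35.  -5.   5.] F [0.2 0.  1.1]
z axis [ 0.677  0.211 -0.705] y axis [-0.297  0.955  0.   ]
travel [  3.1  -0.3 120.6]
twist [ 0.     0.003 -0.   ]
```

```bash
python3 -m crank '[{"gripper":53,"travel":[4.3,0.4,30],"twist":[0,0,0]},{"gripper":53,"travel":[0,0,30],"twist":[0,0,0]},{"gripper":53,"travel":[0,0,20],"twist":[0,0,0]},{"gripper":53,"travel":[0,0,15],"twist":[0,0,0]},{"gripper":53,"travel":[0,0,10],"twist":[0,0,0]},{"gripper":53,"travel":[0,0,8],"twist":[0,0,0]},{"gripper":53,"travel":[0,0,6],"twist":[0,0,0]},{"gripper":53,"travel":[0,0,0],"twist":[0,0,0]},{"gripper":53,"travel":[0,0,0],"twist":[0,0,0]}]'
python3 -m crank '[{"gripper":20,"travel":[0,0,0],"twist":[0,0,0]},{"gripper":20,"travel":[0,0,0],"twist":[0,0,0]},{"gripper":20,"travel":[0,0,0],"twist":[0,0,0]},{"gripper":20,"travel":[0,0,0],"twist":[0,0,0]}]' 30
```

```text
time: 33.88
ee_pos: [0.605, 0.2356, 0.0511]
tcp_rot: [180.0, 45.0, -162.7]
wrist_force: [-0.8, 0.5, 0.6]
opening: 0.0529
grasp_force: 0.0
time: 34.38
ee_pos: [0.6053, 0.2357, 0.0514]
tcp_rot: [180.0, 45.0, -162.7]
wrist_force: [-1.1, -0.2, 2.8]
opening: 0.0395
grasp_force: 30.2
```

```bash
python3 -m crank '[{"gripper":20,"travel":[0,0,-10],"twist":[0,0,0]},{"gripper":20,"travel":[0,0,-20],"twist":[0,0,0]},{"gripper":20,"travel":[0,0,-30],"twist":[0,0,0]},{"gripper":20,"travel":[-20,0,-20],"twist":[0,0,0]},{"gripper":20,"travel":[-40,0,-40],"twist":[0,0,0]},{"gripper":20,"travel":[-40,0,-40],"twist":[0,0,0]},{"gripper":20,"travel":[-30,0,-30],"twist":[0,0,0]},{"gripper":20,"travel":[0,0,0],"twist":[0,0,0]}]'
python3 -m crank '[{"gripper":20,"travel":[0,0,0],"twist":[0,0.157,0]},{"gripper":20,"travel":[0,0,0],"twist":[0,0.157,0]},{"gripper":20,"travel":[0,0,0],"twist":[0,0.157,0]},{"gripper":20,"travel":[0,0,0],"twist":[0,0.157,0]},{"gripper":20,"travel":[0,0,0],"twist":[0,0.157,0]},{"gripper":20,"travel":[0,0,0],"twist":[0,0,0]}]'
python3 -m crank '[{"gripper":20,"travel":[26.4,-50,0],"twist":[0,0,0]},{"gripper":20,"travel":[26.4,-50,0],"twist":[0,0,0]},{"gripper":20,"travel":[26.4,-50,0],"twist":[0,0,0]},{"gripper":20,"travel":[26.4,-50,0],"twist":[0,0,0]},{"gripper":20,"travel":[26.4,-50,0],"twist":[0,0,0]},{"gripper":20,"travel":[26.4,-50,0],"twist":[0,0,0]},{"gripper":20,"travel":[0,-50,0],"twist":[0,0,0]},{"gripper":20,"travel":[0,-50,0],"twist":[0,0,0]},{"gripper":20,"travel":[0,0,0],"twist":[0,0,0]},{"gripper":20,"travel":[0,0,0],"twist":[0,0,0]}]'
python3 - <<'E'
from h import *
pegs("wrist");pegs("scene");togo([.5335,-.206,.28],tool(197.3,0))
E
```

```text
time: 35.38
ee_pos: [0.5651, 0.2232, 0.2825]
tcp_rot: [179.9, 45.3, -162.7]
wrist_force: [0.1, 0.3, -0.5]
opening: 0.0398
grasp_force: 31.9
time: 36.12
ee_pos: [0.5662, 0.2234, 0.2705]
tcp_rot: [-179.9, -0.7, -162.7]
wrist_force: [-0.2, -0.1, -0.4]
opening: 0.0394
grasp_force: 31.9
time: 37.38
ee_pos: [0.5314, -0.2055, 0.2778]
tcp_rot: [-179.9, 0.1, -162.7]
wrist_force: [-0.6, 0.4, 0.4]
opening: 0.0394
grasp_force: 31.9
wrist [254. 166.] [243, 155, 24, 22, 402] [ 0.5169 -0.2792  0.035 ]
wrist [319. 200.] [308, 188, 22, 26, 402] [ 0.5315 -0.2042  0.035 ]
wrist [317. 268.] [277, 258, 81, 35, 210] [ 0.6055 -0.1833  0.035 ]
scene [347. 322.] [341, 310, 12, 23, 190] [ 0.5322 -0.2095  0.035 ]
scene [359. 352.] [352, 339, 14, 25, 230] [ 0.5166 -0.2884  0.035 ]
scene [374. 400.] [363, 396, 23, 7, 35] [ 0.4895 -0.3896  0.035 ]
ee [ 0.5318 -0.2049  0.278 ] rot [-1.799e+02  1.000e-01 -1.626e+02] q [-21.   9.  20. 101.   0. -38.] F [ 0.6  0.  -0.3]
z axis [ 0.002 -0.001 -1.   ] y axis [-0.299  0.954 -0.001]
travel [-1.3 -1.5 -2. ]
twist [-0.001  0.001  0.001]
```

Rack unmoved. I'll lower cup2 onto peg1.

```bash
python3 -m crank '[{"gripper":20,"travel":[-1,-1.3,40],"twist":[0,0,0]},{"gripper":20,"travel":[0,0,50],"twist":[0,0,0]},{"gripper":20,"travel":[0,0,50],"twist":[0,0,0]},{"gripper":20,"travel":[0,0,35],"twist":[0,0,0]},{"gripper":20,"travel":[0,0,15],"twist":[0,0,0]},{"gripper":20,"travel":[0,0,15],"twist":[0,0,0]},{"gripper":20,"travel":[0,0,12],"twist":[0,0,0]},{"gripper":20,"travel":[0,0,10],"twist":[0,0,0]},{"gripper":20,"travel":[0,0,8],"twist":[0,0,0]},{"gripper":20,"travel":[0,0,5],"twist":[0,0,0]},{"gripper":20,"travel":[0,0,0],"twist":[0,0,0]},{"gripper":20,"travel":[0,0,0],"twist":[0,0,0]}]'
python3 -m crank '[{"gripper":20,"travel":[0,0,2],"twist":[0,0,0]},{"gripper":20,"travel":[0,0,1.5],"twist":[0,0,0]},{"gripper":20,"travel":[0,0,0],"twist":[0,0,0]},{"gripper":20,"travel":[0,0,0],"twist":[0,0,0]}]'
```

```text
time: 38.98
ee_pos: [0.534, -0.2071, 0.0375]
tcp_rot: [-180.0, 0.0, -162.7]
wrist_force: [-0.9, -0.4, -1.1]
opening: 0.0394
grasp_force: 31.9
time: 39.48
ee_pos: [0.5342, -0.2071, 0.0348]
tcp_rot: [-180.0, 0.1, -162.7]
wrist_force: [-1.0, 0.8, 6.8]
opening: 0.0396
grasp_force: 32.3
```

```bash
python3 -m crank '[{"gripper":20,"travel":[0,0,-0.5],"twist":[0,0,0]},{"gripper":53,"travel":[0,0,0],"twist":[0,0,0]},{"gripper":53,"travel":[0,0,0],"twist":[0,0,0]},{"gripper":53,"travel":[0,0,0],"twist":[0,0,0]},{"gripper":53,"travel":[0,0,-10],"twist":[0,0,0]},{"gripper":53,"travel":[0,0,-30],"twist":[0,0,0]},{"gripper":53,"travel":[0,0,-50],"twist":[0,0,0]},{"gripper":53,"travel":[0,0,-50],"twist":[0,0,0]},{"gripper":53,"travel":[0,0,-50],"twist":[0,0,0]},{"gripper":53,"travel":[0,0,-55],"twist":[0,0,0]},{"gripper":0,"travel":[0,0,0],"twist":[0,0,0]},{"gripper":0,"travel":[0,0,0],"twist":[0,0,0]}]'
cat >> h.py <<'E'
def cups():
    W,im=snap("wrist");m=cv2.inRange(cv2.cvtColor(im,cv2.COLOR_BGR2HSV),np.array((0,0,170)),np.array((180,30,255)))
    n,l,s,c=cv2.connectedComponentsWithStats(m)
    for i in range(1,n):
        P=W.plane(c[i],.064)
        if s[i][4]>300 and .44<P[0]<.58 and -.44<P[1]<-.12: print("cup",c[i].round(1),s[i],P.round(4))
E
python3 - <<'E'
from h import *
cups();pegs("wrist");pegs("scene")
# block front when out: rinser x dir yaw 17
x=np.array([np.cos(np.radians(16.9)),np.sin(np.radians(16.9))]);m=np.array([.6348,.2434])-.1*x
print("mouth out",m,"front",m-.022*x,"front home",m+.078*x)
togo([*(m-.062*x),.28])
E
```

```text
time: 40.98
ee_pos: [0.5339, -0.207, 0.2792]
tcp_rot: [-180.0, 0.0, -162.7]
wrist_force: [-0.2, -0.1, -1.4]
opening: 0.0173
grasp_force: 0.0
cup [183.1 134.3] [ 161  117   50   39 1382] [ 0.5031 -0.356   0.064 ]
cup [317.9 206.4] [ 298  183   40   47 1440] [ 0.5349 -0.2061  0.064 ]
wrist [256. 165.] [244, 154, 24, 22, 397] [ 0.5169 -0.2794  0.035 ]
scene [359. 352.] [352, 339, 14, 25, 230] [ 0.5166 -0.2884  0.035 ]
scene [374. 400.] [363, 396, 23, 7, 35] [ 0.4895 -0.3896  0.035 ]
mouth out [0.53911864 0.21432978] front [0.51806874 0.20793433] front home [0.6137501  0.23700455]
ee [ 0.5334 -0.2069  0.2778] rot [ 1.799e+02 -1.000e-01 -1.627e+02] q [-21.  10.  20. 101.  -0. -39.] F [-0.1  0.2  0.1]
z axis [-0.002  0.001 -1.   ] y axis [-0.298  0.955  0.001]
travel [-68.8 400.9  -1.7]
```

```bash
python3 -m crank '[{"gripper":0,"travel":[-9.8,57.3,0],"twist":[0,0,0]},{"gripper":0,"travel":[-9.8,57.3,0],"twist":[0,0,0]},{"gripper":0,"travel":[-9.8,57.3,0],"twist":[0,0,0]},{"gripper":0,"travel":[-9.8,57.3,0],"twist":[0,0,0]},{"gripper":0,"travel":[-9.8,57.3,0],"twist":[0,0,0]},{"gripper":0,"travel":[-9.8,57.3,0],"twist":[0,0,0]},{"gripper":0,"travel":[-10,57.2,0],"twist":[0,0,0]},{"gripper":0,"travel":[0,0,60],"twist":[0,0,0]},{"gripper":0,"travel":[0,0,60],"twist":[0,0,0]},{"gripper":0,"travel":[0,0,60],"twist":[0,0,0]},{"gripper":0,"travel":[0,0,50],"twist":[0,0,0]},{"gripper":0,"travel":[0,0,0],"twist":[0,0,0]}]'
python3 -m crank '[{"gripper":0,"travel":[0,0,18],"twist":[0,0,0]},{"gripper":0,"travel":[-15,0,0],"twist":[0,0,0]},{"gripper":0,"travel":[-10,0,0],"twist":[0,0,0]},{"gripper":0,"travel":[-10,0,0],"twist":[0,0,0]},{"gripper":0,"travel":[-10,0,0],"twist":[0,0,0]},{"gripper":0,"travel":[0,0,0],"twist":[0,0,0]}]'
```

```text
time: 42.62
ee_pos: [0.477, 0.195, 0.045]
tcp_rot: [-180.0, -0.5, -162.7]
wrist_force: [-0.5, -0.4, 1.2]
opening: -0.0001
grasp_force: 0.0
time: 43.38
ee_pos: [0.5239, 0.2099, 0.0312]
tcp_rot: [180.0, 0.0, -162.7]
wrist_force: [0.5, -0.0, -0.4]
opening: -0.0001
grasp_force: 0.0
```

```bash
python3 -m crank '[{"gripper":0,"travel":[-9,0,0],"twist":[0,0,0]},{"gripper":0,"travel":[-9,0,0],"twist":[0,0,0]},{"gripper":0,"travel":[-9,0,0],"twist":[0,0,0]},{"gripper":0,"travel":[-9,0,0],"twist":[0,0,0]},{"gripper":0,"travel":[-9,0,0],"twist":[0,0,0]},{"gripper":0,"travel":[-9,0,0],"twist":[0,0,0]},{"gripper":0,"travel":[-9,0,0],"twist":[0,0,0]},{"gripper":0,"travel":[-6,0,0],"twist":[0,0,0]},{"gripper":0,"travel":[0,0,0],"twist":[0,0,0]}]'
python3 -m crank '[{"gripper":0,"travel":[-4,0,0],"twist":[0,0,0]},{"gripper":0,"travel":[-4,0,0],"twist":[0,0,0]},{"gripper":0,"travel":[0,0,0],"twist":[0,0,0]},{"gripper":0,"travel":[0,0,0],"twist":[0,0,0]}]'
```

```text
time: 44.5
ee_pos: [0.5895, 0.2305, 0.031]
tcp_rot: [180.0, 0.0, -162.7]
wrist_force: [-0.1, -0.9, -0.3]
opening: -0.0004
grasp_force: 0.0
time: 45.0
ee_pos: [0.597, 0.2328, 0.0313]
tcp_rot: [180.0, 0.1, -162.7]
wrist_force: [0.5, 0.4, -0.2]
opening: 0.0002
grasp_force: 0.0
```

```bash
cat > b.py <<'E'
from h import *
for n in("wrist","scene"):
    C,im=snap(n)
    for c,s in blobs(im,(0,120,70),(8,255,255),3)[0]+blobs(im,(172,120,70),(180,255,255),3)[0]:
        P=C.plane(c,.04)
        if .45<P[0]<.72 and .15<P[1]<.33: print(n,"btn",c,s,P.round(4),"out by",(1e3*(np.array([.6348,.2434])-P[:2])@[.957,.29]).round(1))
    for c,s in blobs(im,(20,90,90),(35,255,255),4)[0]:
        P=C.plane(c,.048)
        if .45<P[0]<.72 and .15<P[1]<.33: print(n,"mark",c,s,P.round(4))
E
python3 b.py
```

```text
wrist btn [316.9, 384.4] [314, 384, 8, 2, 13] [0.6299 0.2433 0.04  ] out by 4.8
```

```bash
python3 -m crank '[{"gripper":0,"travel":[-2,0,0],"twist":[0,0,0]},{"gripper":0,"travel":[-2,0,0],"twist":[0,0,0]},{"gripper":0,"travel":[0,0,0],"twist":[0,0,0]},{"gripper":0,"travel":[0,0,0],"twist":[0,0,0]}]'
python3 -m crank '[{"gripper":0,"travel":[-2,0,0],"twist":[0,0,0]},{"gripper":0,"travel":[0,0,0],"twist":[0,0,0]},{"gripper":0,"travel":[0,0,0],"twist":[0,0,0]}]'
python3 -m crank '[{"gripper":0,"travel":[-2,0,0],"twist":[0,0,0]},{"gripper":0,"travel":[0,0,0],"twist":[0,0,0]},{"gripper":0,"travel":[0,0,0],"twist":[0,0,0]}]'
```

```text
time: 45.6
ee_pos: [0.6006, 0.2338, 0.0311]
tcp_rot: [180.0, 0.0, -162.7]
wrist_force: [-1.1, -0.7, -0.2]
opening: 0.0001
grasp_force: 0.3
time: 45.98
ee_pos: [0.6025, 0.2344, 0.0311]
tcp_rot: [-180.0, 0.0, -162.7]
wrist_force: [-0.9, 0.4, -0.4]
opening: 0.0002
grasp_force: 0.1
time: 46.35
ee_pos: [0.6029, 0.2345, 0.031]
tcp_rot: [-180.0, -0.2, -162.7]
wrist_force: [-9.5, -2.8, 4.4]
opening: -0.0004
grasp_force: 4.6
```

```bash
python3 -m crank '[{"gripper":0,"travel":[-2,0,0],"twist":[0,0,0]},{"gripper":0,"travel":[0,0,0],"twist":[0,0,0]},{"gripper":0,"travel":[0,0,0],"twist":[0,0,0]}]'
python3 -m crank '[{"gripper":0,"travel":[-1,0,0],"twist":[0,0,0]},{"gripper":0,"travel":[0,0,0],"twist":[0,0,0]},{"gripper":0,"travel":[0,0,0],"twist":[0,0,0]}]'
python3 b.py
```

```text
time: 46.72
ee_pos: [0.6029, 0.2346, 0.031]
tcp_rot: [-180.0, -0.4, -162.7]
wrist_force: [-18.1, -7.3, 10.6]
opening: 0.0002
grasp_force: 9.9
time: 47.1
ee_pos: [0.6029, 0.2345, 0.031]
tcp_rot: [-180.0, -0.5, -162.7]
wrist_force: [-23.0, -7.7, 13.8]
opening: -0.0001
grasp_force: 12.6
wrist btn [317.8, 386.9] [313, 384, 11, 7, 65] [0.6367 0.2457 0.04  ] out by -2.5
```

```bash
python3 -m crank '[{"gripper":0,"travel":[20,0,0],"twist":[0,0,0]},{"gripper":0,"travel":[40,0,0],"twist":[0,0,0]},{"gripper":0,"travel":[0,0,-40],"twist":[0,0,0]},{"gripper":0,"travel":[0,0,-60],"twist":[0,0,0]},{"gripper":0,"travel":[0,0,-60],"twist":[0,0,0]},{"gripper":0,"travel":[0,0,-60],"twist":[0,0,0]},{"gripper":0,"travel":[0,0,0],"twist":[0,0,0]},{"gripper":0,"travel":[0,0,0],"twist":[0,0,0]}]'
python3 b.py; python3 - <<'E'
from h import *
s0=cv2.imread("pics/scene0.png").astype(int);S,s=snap("scene","sE.png");a=s0[185:230,285:325];b=s[185:230,285:325].astype(int)
print("block region diff vs start",np.abs(a-b).mean(),[ (dx,dy,np.abs(s0[190:225,290:320]-s[190+dy:225+dy,290+dx:320+dx].astype(int)).mean().round(1)) for dx in(-2,-1,0,1,2) for dy in(-1,0,1)])
print("orange",blobs(s,(3,180,120),(14,255,255))[0])
for n,(x0,x1,y0,y1) in dict(timer=(230,275,275,305),drop=(405,425,270,305),spec=(432,468,300,340),stand=(330,365,230,295)).items():
    print(n,np.abs(s0[y0:y1,x0:x1]-s[y0:y1,x0:x1].astype(int)).mean().round(2))
E
```

```text
time: 48.2
ee_pos: [0.55, 0.2181, 0.2507]
tcp_rot: [180.0, 0.0, -162.7]
wrist_force: [-0.3, 0.1, -0.6]
opening: 0.0
grasp_force: 0.0
wrist btn [316.9, 287.5] [312, 285, 11, 6, 52] [0.6326 0.2435 0.04  ] out by 2.1
wrist mark [317.3, 265.0] [303, 264, 29, 3, 75] [0.6054 0.2355 0.048 ]
wrist mark [297.5, 291.2] [297, 285, 2, 13, 25] [0.6391 0.2247 0.048 ]
wrist mark [336.5, 291.5] [336, 286, 2, 12, 24] [0.6275 0.2629 0.048 ]
scene mark [300.4, 201.4] [299, 201, 4, 2, 5] [0.6287 0.2655 0.048 ]
scene mark [310.5, 206.2] [309, 206, 4, 2, 4] [0.6431 0.2279 0.048 ]
scene mark [299.3, 212.1] [296, 210, 8, 5, 15] [0.6033 0.2105 0.048 ]
block region diff vs start 7.545925925925926 [(-2, -1, np.float64(14.8)), (-2, 0, np.float64(24.1)), (-2, 1, np.float64(31.8)), (-1, -1, np.float64(17.6)), (-1, 0, np.float64(15.8)), (-1, 1, np.float64(27.3)), (0, -1, np.float64(23.5)), (0, 0, np.float64(6.4)), (0, 1, np.float64(22.1)), (1, -1, np.float64(30.8)), (1, 0, np.float64(16.9)), (1, 1, np.float64(17.8)), (2, -1, np.float64(38.0)), (2, 0, np.float64(27.5)), (2, 1, np.float64(16.6))]
orange [([385.7, 217.5], [381, 202, 12, 33, 251]), ([311.6, 245.6], [307, 229, 12, 35, 266]), ([347.2, 243.3], [344, 233, 8, 23, 126])]
timer 28.83
drop 2.51
spec 2.46
stand 22.75
```

Block and marks are back at the home positions, and bystanders and pin match the start. I'll check that the button is up by its visible extent in the hole.

```bash
python3 - <<'E'
from h import *
W,w=snap("wrist")
for c in (315,317,319): print(c,[(r,*w[r,c].tolist()) for r in range(274,300)])
m=np.array([.6391+.6275,.2247+.2629])/2;x=np.array([.957,.29]);print("mouth",m)
for z,n in((.04,"up"),(.033,"down")): print(n,[W.px([*(m+k*x),z])[1].round(1) for k in(-.0062,.0062)],"hole rows",[W.px([*(m+k*x),.048])[1].round(1) for k in(-.007,.007)])
E
```

```text
315 [(274, 163, 159, 156), (275, 169, 166, 163), (276, 168, 165, 160), (277, 168, 165, 161), (278, 169, 166, 163), (279, 170, 167, 163), (280, 169, 166, 161), (281, 168, 165, 160), (282, 168, 166, 162), (283, 168, 165, 161), (284, 170, 168, 163), (285, 172, 169, 162), (286, 129, 128, 124), (287, 85, 87, 225), (288, 74, 82, 245), (289, 71, 74, 216), (290, 82, 81, 142), (291, 84, 82, 77), (292, 68, 66, 67), (293, 71, 70, 71), (294, 70, 69, 71), (295, 70, 68, 70), (296, 71, 70, 70), (297, 67, 67, 68), (298, 71, 68, 71), (299, 72, 69, 71)]
317 [(274, 162, 159, 156), (275, 170, 166, 162), (276, 168, 165, 161), (277, 169, 166, 162), (278, 169, 167, 162), (279, 169, 166, 162), (280, 168, 166, 162), (281, 167, 165, 160), (282, 168, 166, 163), (283, 168, 166, 161), (284, 169, 166, 161), (285, 162, 159, 152), (286, 120, 117, 124), (287, 64, 63, 137), (288, 66, 71, 223), (289, 69, 74, 218), (290, 57, 58, 133), (291, 65, 62, 56), (292, 61, 59, 61), (293, 59, 56, 60), (294, 57, 57, 58), (295, 55, 54, 57), (296, 60, 58, 58), (297, 60, 59, 61), (298, 59, 57, 62), (299, 55, 56, 57)]
319 [(274, 161, 158, 154), (275, 170, 167, 164), (276, 170, 168, 163), (277, 168, 165, 162), (278, 169, 166, 162), (279, 169, 165, 162), (280, 169, 168, 163), (281, 169, 166, 162), (282, 168, 165, 162), (283, 169, 166, 163), (284, 169, 167, 163), (285, 173, 170, 164), (286, 131, 128, 127), (287, 71, 71, 133), (288, 67, 72, 224), (289, 67, 71, 218), (290, 58, 60, 135), (291, 60, 57, 53), (292, 59, 59, 60), (293, 60, 59, 61), (294, 58, 57, 60), (295, 61, 58, 62), (296, 59, 58, 58), (297, 61, 57, 61), (298, 61, 59, 62), (299, 63, 59, 61)]
mouth [0.6333 0.2438]
up [np.float64(284.4), np.float64(295.2)] hole rows [np.float64(286.9), np.float64(299.3)]
down [np.float64(281.7), np.float64(292.3)] hole rows [np.float64(286.9), np.float64(299.3)]
```

Ambiguous: the red seems to end early in the hole. I'll return to the w2 viewpoint, taken with the button up, and compare like with like.

```bash
python3 -m crank '[{"gripper":0,"travel":[0,0,0],"twist":[0,0,0.177]},{"gripper":0,"travel":[0,0,0],"twist":[0,0,0.177]},{"gripper":0,"travel":[0,0,0],"twist":[0,0,0.177]},{"gripper":0,"travel":[0,0,0],"twist":[0,0,0.177]},{"gripper":0,"travel":[0,0,0],"twist":[0,0,0.177]},{"gripper":0,"travel":[0,0,0],"twist":[0,0,0.177]},{"gripper":0,"travel":[0,0,0],"twist":[0,0,0.177]},{"gripper":0,"travel":[0,0,0],"twist":[0,0,0.177]},{"gripper":0,"travel":[0,0,0],"twist":[0,0,0.177]},{"gripper":0,"travel":[0,0,0],"twist":[0,0,0.177]},{"gripper":0,"travel":[0,0,0],"twist":[0,0,0.177]},{"gripper":0,"travel":[0,0,0],"twist":[0,0,0.177]}]'
python3 -m crank '[{"gripper":0,"travel":[0,0,0],"twist":[0,0,0.177]},{"gripper":0,"travel":[0,0,0],"twist":[0,0,0.17]},{"gripper":0,"travel":[-42,15,-37],"twist":[0,0,0]},{"gripper":0,"travel":[-42,15,-37],"twist":[0,0,0]},{"gripper":0,"travel":[-40,15,-35],"twist":[0,0,0]},{"gripper":0,"travel":[0,0,0],"twist":[0,0,0]},{"gripper":0,"travel":[0,0,0],"twist":[0,0,0]}]'
cat > c.py <<'E'
from h import *
W,w=snap("wrist","wE.png");S,s=snap("scene","sE2.png")
togo([.5163,.0897,.3592],Ro.from_euler("xyz",[-180,0,55.4],degrees=True).as_matrix())
w2=cv2.imread("pics/w2.png")
def ana(im):
    b=[q for q in blobs(im,(0,110,70),(8,255,255),8)[0] if q[0][1]<80 and 250<q[0][0]<420];y=[q for q in blobs(im,(20,80,110),(35,255,255),6)[0] if q[0][1]<90 and 270<q[0][0]<400];print("btn",b,"marks",[q[0] for q in y])
ana(w2);ana(w)
s0=cv2.imread("pics/scene0.png")
f=lambda i:cv2.cvtColor(i,cv2.COLOR_BGR2GRAY).astype(np.float32)
for box in((286,322,192,228),(320,384,165,230)):
    x0,x1,y0,y1=box;M=np.eye(2,3,dtype=np.float32)
    try: print("ECC",box,cv2.findTransformECC(f(s0)[y0:y1,x0:x1],f(s)[y0-4:y1+4,x0-4:x1+4],np.float32([[1,0,4],[0,1,4]]),cv2.MOTION_TRANSLATION)[1][:,2]-4)
    except Exception as e: print(e)
P=np.array([.6348,.2434,.04]);print("px per mm out",(S.px(P-[.957e-3,.29e-3,0])-S.px(P)))
E
python3 c.py
```

```text
time: 49.9
ee_pos: [0.5496, 0.2179, 0.2501]
tcp_rot: [-179.9, 0.1, 75.3]
wrist_force: [0.1, -0.0, 0.1]
opening: -0.0002
grasp_force: 0.0
time: 50.78
ee_pos: [0.5174, 0.0904, 0.3589]
tcp_rot: [-179.9, 0.0, 55.7]
wrist_force: [0.4, 0.6, -0.8]
opening: 0.0
grasp_force: 0.0
ee [0.5173 0.0909 0.3584] rot [-1.799e+02  1.000e-01  5.580e+01] q [ 10.   7.  27. 110.   0. 134.] F [-0.  -0.3  0.4]
z axis [-0.003 -0.    -1.   ] y axis [ 0.827 -0.562 -0.002]
travel [-1.5 -0.1 -0.8]
twist [-0.002  0.002  0.007]
btn [([327.6, 33.8], [323, 30, 10, 9, 62])] marks [[314.5, 22.7], [340.6, 42.1], [316.2, 49.1]]
btn [([327.2, 34.9], [323, 31, 10, 9, 63])] marks [[314.2, 23.8], [340.1, 43.3], [315.8, 49.9]]
ECC (286, 322, 192, 228) [-0.23571014  0.13573074]
ECC (320, 384, 165, 230) [0.05676603 0.07219028]
px per mm out [-0.28116546  0.11768315]
```

The button sits in the hole exactly as at the start (up), and the carriage is within about 1 mm of home (latched). One last numeric check of the cups and pin, then I hand in.

```bash
python3 - <<'E'
from h import *
pegs("scene");S,s=snap("scene")
print("orange",blobs(s,(3,180,120),(14,255,255))[0])
m=cv2.inRange(cv2.cvtColor(s,cv2.COLOR_BGR2HSV),np.array((0,0,150)),np.array((180,40,255)))
n,l,st,c=cv2.connectedComponentsWithStats(m)
for P in([.5025,-.361,.038],[.534,-.206,.038]):
    p=S.px(P);print("cup exp",p.round(0),[(c[i].round(0),st[i][2:].tolist()) for i in range(1,n) if np.hypot(*(c[i]-p))<25 and st[i][4]>30])
W=Cam("wrist");w=cv2.imread("pics/wE.png");b=[q for q in blobs(w,(5,150,100),(14,255,255))[0]];print(b,W.px([.6042,-.0677,.135]))
o=bot.get_obs();print(o["time"],o["ee_pos"])
E
```

```text
scene [359. 352.] [352, 339, 14, 25, 228] [ 0.5165 -0.2883  0.035 ]
scene [373. 400.] [363, 396, 23, 7, 34] [ 0.489  -0.3889  0.035 ]
orange [([385.7, 217.3], [381, 202, 12, 33, 251]), ([311.6, 245.4], [307, 229, 12, 35, 262]), ([347.6, 243.0], [345, 233, 7, 23, 103])]
cup exp [372. 383.] [(array([373., 379.]), [26, 39, 658])]
cup exp [347. 319.] [(array([347., 316.]), [22, 32, 452])]
[([528.2, 228.4], [510, 214, 45, 35, 658]), ([453.1, 267.7], [443, 257, 24, 23, 261]), ([403.5, 331.9], [393, 321, 24, 23, 349])] [462.12069293 276.55918202]
50.975 [0.51718706 0.09098029 0.3587106 ]
```

```bash
python3 -c "
from workcell import bot
print(bot.job_done())"
```

```text
the job is handed in; nothing more can be done
None
```

The job is handed in, with no verdict returned: both cups present are upside down on peg 3 and peg 1, the pin is back upright in its stand, and the empty carriage is latched within about 1 mm of home with its button up, by my image measurements.

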